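# Rake the dropped cash-box key out from between the show pots

### The arm

A 6-joint arm with a two-finger parallel gripper is mounted at the origin on the work surface. World frame = base frame: x ahead of the robot, y to its left, z up, the work surface at z = 0. Lengths are in m, angles in degrees, forces in N, time in s.
With the tool pointing down it reaches from about 0.3 to 0.75 m from the base axis. Payload 8.5 kg.
Tool frame: the origin (TCP) lies midway between the tips of the shut fingers; the grasp point (between the pads) lies 19 mm behind it; z points along the fingers, y is the direction in which the jaws open and shut (so a half turn about z gives the same grasp; the last joint's range is limited). The gripper opens to 85 mm and grips with 20 to 120 N. Pads are 22 mm wide; open, the fingers measure 114 mm over their backs; the gripper's body (76 mm by 85 mm) begins 54 mm behind the grasp point. The pads swing forward as they close: fully open they stand 13 mm farther back than shut.
Start: joints at [-80.174, 21.807, 74.336, -0, 83.858, -12.336], TCP at [0.207, -0.509, 0.231] pointing down, gripper open.
Joint ranges: [-178.18, 178.18], [-50.72, 133.34], [12.68, 142.11], [-81.47, 261.47], [9.98, 163.14], [-165.26, 165.26]. Speed limits (degrees/s): [136.94, 136.94, 180, 180, 180, 180].

### API

Orientations are given as a 3x3 rotation matrix whose columns are the frame's x, y, z axes.
In Python, from rig import status, eyes, env gives the robot as it stands. The module is installed in compiled form; this text tells all that it offers.
- The arm moves only by the tool play_rows, never from a script. Its argument "targets" is text: rows parted by semicolons, each of 5 numbers parted by spaces: the shift along the tool's x, y, z in m, then the turn about the tool's z in rad, then the closure, from 0 (fully open) to 1 (shut). A call has 1 to 5 rows; each row is the pose to reach, as a shift and turn from the pose commanded when the call began, along the tool's axes at that moment; what a row does not reach only later rows make up. A row lasts 1/10 s, in which the tool goes at most 50 mm and 8.59 degrees, less where a joint would pass 70% of its speed; a pose out of reach is approached as far as the arm can. A call with a gripper value outside its range is refused whole. The fingers move at their own pace and stop on an object; "force" is the grip in N (left out, the last holds). Time passes only in rows, so rows that repeat a pose let the fingers close. It gives the time, the measured TCP pose, the force and the opening at its end, in the units of the state.
- status.observe(): the state, without advancing time (a new reading comes with each control period).
- eyes.get_image(name): name is "side" or "top"; returns a dict with "pixels" (400x640x3 uint8, red, green, blue), "range_z" (400x640 float32, m along the optical axis (not along the pixel's ray), 0 where there is no reading), "mtx" (3x3 intrinsics, pixels), "k1" (the pictures are not rectified: a ray, as slopes to the right and down, at radius r is drawn at 1 + k1 r^2 times it, then the intrinsics apply), "world_to_cam" (4x4, takes a point from world to camera coordinates). Camera axes: x right, y up, looking along -z (the intrinsics and any distortion apply to the point x, -y, -z); pixel columns grow to the right and rows downward; lengths in m; the calibration is good to about 2 mm. A picture is of the moment at which its call begins.
- env.close_job(): hands the job in, once; it reports no verdict.
The state is a dict: "time_s": time; "q": joint angles; "qvel": joint speeds; "joint_efforts": joint torques, N m; "position": TCP position; "tool_rot": TCP orientation; "ft_force": force on the tool from outside, world axes, zero at the start; "wrist_torque": the same for the moment, N m; "grip_width": finger opening in m.
Only numpy, scipy, OpenCV 4.12 (cv2) and the standard library are available. Lean on these libraries where they do the work, as an engineer would, in place of code of your own. Each camera call takes 0.05 s, during which the arm holds its last target.

### The job

The cash-box key has fallen into the narrow gap between the two big pots on the lacquered display board. Take the telescopic hook from its stand, feel your way down behind the key and rake it along the board until it lies wholly clear in front of the pots, pressing only lightly on the lacquer and the pots; do not touch the key with the fingers while it is in the gap, and leave the pots and everything else where they stand. Then hang the hook back in its stand and lay the key flat in the wooden change tray.

Things in the scene. Friction and masses are not known exactly. Their poses are not given: they have to be found in the camera images.
- key: the dropped brass cash-box key, 62 x 26 x 6 mm, 35 g, lying flat on the board in the gap, head towards the gap's near mouth. Origin: centre of its underside; x along it from head to blade. The head is a rounded block 26 mm wide, 6 mm thick (key x -31 to -3 mm); the blade, 9 mm wide, 4 mm thick, is held 1 to 5 mm above the board and ends at key x = +31 mm.
- board: the lacquered wooden display board, a fixed slab 360 x 380 x 12 mm on the table. Origin: centre of its underside; x points away from the robot along the gap, y across it, z up. The big pots stand on it from about x = -60 to 170 mm; in front of them it is clear, but for a little pot at the left corner. The lacquer marks if the hook presses on it with more than 20 N.
- pot_a: left (board +y) of the two big pots that form the gap: empty rectangular stoneware bonsai pot, loose, 1.9 kg, 230 (x, along the gap) x 150 (y) x 88 mm high. The 10 mm high rim is its widest part; the wall below stands 2 mm farther in. Origin: centre of its underside.
- pot_b: right of the two big pots (on the board's -y side), the same size. The gap between the two rims is 32 to 36 mm wide, as deep as the pots are high, open at both ends and above.
- hook: the telescopic retrieving hook, 135 g, hanging upright in its stand. Origin: centre of the underside of its round collar, z up along the handle. Steel collar 30 mm across, 4 mm thick; above it a wooden handle 18 x 18 mm square (sides along hook x and y) up to z = 99 mm; below it a tube 10 mm across down to z = -51 mm, out of which slides the bent rod (see hook_tube).
- hook_tube (a point): lower end of the hook's tube, 51 mm below its origin. The 6 mm rod comes out here and is bent at its end into a level foot along hook +x, from 3 mm behind the axis to 19 mm before it. How far the rod is pulled out differs each time and is not reported: the foot's underside lies anywhere from z = -126 to -170 mm in the hook's frame. The rod slides only under about 60 N.
- rack: the hook's stand, fixed: base plate 12 mm thick (rack x -55 to 75 mm, y +-55 mm), a round post at rack x = 55 mm and from it towards -x two level tines forming a fork, its slot 16 mm wide along rack x and open at -x. Origin: level with the underside of the base, below the place where the hook hangs.
- rack_seat (a point): where the hook's origin belongs: 195 mm above the rack's origin, level with the top of the tines, midway between them. The tines reach from the post to rack x = -35 mm, where each has a lip 3 mm high; the post's head (x 45 to 65 mm) is level with them. The collar rests on the tines, the tube in the slot, between lips and post, turned any way.
- tray: the wooden change tray, fixed, open box 130 (x) x 170 (y) x 24 mm high, walls and bottom 6 mm thick. Origin: centre of its underside.
- slat: a loose wooden slat 22 x 210 x 12 mm lying across the rims of the right-hand big pot, beyond the middle. Origin: centre of its underside. Leave it.
- accent_pot: a little red clay pot, 64 mm across and 35 mm high, on the board's left front corner. Leave it.
- spool: a spool of copper wire, 84 mm across and 40 mm high, on the left. Leave it.
- mister: a white bottle with a black cap, 68 mm across, 170 mm high, far left. Leave it.
- bowl: a round cream pot, 124 mm across, 45 mm high, on the right. Leave it.
- brush: a hand brush 200 mm long lying on the right. Leave it.
- awl: an awl with a wooden handle and a steel shaft, 200 mm long, lying on the left. Leave it.
Not all that is in view belongs to the job. Leave any turquoise look-alike of the tray alone. Leave any turquoise look-alike of the rack alone.

How it is judged (in metres and radians):
On the way, in this order (a step that is already met when the one before it is completed fails the run):
1. the hook is taken out of its stand (distance between hook and rack above 0.26 m), for 0.1 s.
2. the hook pulls on the key inside the gap (contact force between hook and key above 0.05 N and x of key in the frame of board above -0.03 m), for 0.05 s.
3. the whole key lies on the board in front of the pots (x of key in the frame of board below -0.085 m and z of key in the frame of board below 0.02 m), for 0.1 s.
At the end, for the whole second after the job is handed in: the key lies flat and at rest on the floor of the change tray (its centre within the tray's walls), and the hook hangs upright (within 8 degrees) and at rest in the fork of its stand, its collar on the tines (x of key in the frame of tray between -0.055 and 0.055 m and y of key in the frame of tray between -0.075 and 0.075 m and z of key in the frame of tray below 0.018 m and angle between key's own z axis and vertical below 0.35 rad and linear speed of each of key, hook below 0.02 m/s and x of hook in the frame of rack between -0.025 and 0.035 m and y of hook in the frame of rack between -0.008 and 0.008 m and z of hook in the frame of rack between 0.189 and 0.201 m and angle between hook's own z axis and vertical below 0.15 rad); the robot touches nothing.
It fails at once if the hook presses on the lacquered board with more than 20 N (contact force between hook and board above 20 N).
It fails at once if the hook presses on a big pot with more than 20 N (contact force between hook and pot_a above 20 N or contact force between hook and pot_b above 20 N).
It fails at once if the fingers touch the key while it is still, even partly, in the gap (contact force between the fingers and key above 0.2 N and x of key in the frame of board between -0.08 and 0.2 m and y of key in the frame of board between -0.04 and 0.04 m and z of key in the frame of board below 0.05 m).
It fails at once if a big pot is shifted by more than 8 mm (distance of any of pot_a, pot_b from where it was at the start of the episode above 0.008 m).
It fails at once if one of the other things on the table is shifted by more than 20 mm (distance of any of slat, accent_pot, spool, mister, bowl, brush, awl from where it was at the start of the episode above 0.02 m).
It also fails if it takes over 72 s, if anything falls off the work surface, if the arm or the gripper's body presses on something with over 40 N, if the wrist force passes 120 N, or if a joint passes its speed limit or range.

## Working session

There is one attempt and no reset: what is moved stays moved. The work goes in short steps, Python scripts to look and compute and a tool call to move; the robot and the scene stay as the last step left them, time stands still between calls to the robot, and variables do not carry over. Pictures are saved under pics/ and viewed, and the job is handed in when it is done.

Besides the shell and the picture viewer there is one more tool, called after "Emit:" as name(argument=value, ...) on one line, values as JSON. play_rows: Moves the arm, as the interface text tells. Its arguments: {"type":"object","properties":{"targets":{"type":"string"},"force":{"type":"number"}},"required":["targets"]}

```bash
mkdir -p pics; ls
cat > h.py <<'E'
import numpy as np, cv2
from rig import status, eyes, env
def grab(n):
    d=eyes.get_image(n); return d
def save(d,name,crop=None,scale=1):
    im=d["pixels"][:,:,::-1]
    if crop: im=im[crop[1]:crop[3],crop[0]:crop[2]]
    im=cv2.resize(im,None,fx=scale,fy=scale,interpolation=cv2.INTER_CUBIC)
    cv2.imwrite("pics/"+name,im)
def ray(d,u,v):
    K=d["mtx"];xd=(u-K[0,2])/K[0,0];yd=(v-K[1,2])/K[1,1]
    x,y=xd,yd
    for _ in range(20):
        f=1+d["k1"]*(x*x+y*y); x,y=xd/f,yd/f
    W=np.linalg.inv(d["world_to_cam"])
    return W[:3,3],W[:3,:3]@np.array([x,-y,-1.])
def onz(d,u,v,z):
    o,r=ray(d,u,v); return o+r*(z-o[2])/r[2]
def depth(d,u,v):
    o,r=ray(d,u,v); return o+r*d["range_z"][int(round(v)),int(round(u))]
def proj(d,p):
    c=d["world_to_cam"]@np.append(p,1); x,y=c[0]/-c[2],-c[1]/-c[2]
    f=1+d["k1"]*(x*x+y*y);K=d["mtx"]
    return np.array([K[0,0]*x*f+K[0,2],K[1,1]*y*f+K[1,2]])
def cloud(d):
    v,u=np.mgrid[0:400,0:640].astype(float)
    K=d["mtx"];xd=(u-K[0,2])/K[0,0];yd=(v-K[1,2])/K[1,1];x,y=xd,yd
    for _ in range(20):
        f=1+d["k1"]*(x*x+y*y); x,y=xd/f,yd/f
    W=np.linalg.inv(d["world_to_cam"]);z=d["range_z"]
    return np.stack([x*z,-y*z,-z],-1)@W[:3,:3].T+W[:3,3]
E
python3 - <<'E'
from h import *
s=status.observe();print(s)
for n in("side","top"):
    d=grab(n);save(d,n+"0.png",scale=1.25);np.savez(n+"0.npz",**d)
    W=np.linalg.inv(d["world_to_cam"]);print(n,W[:3,3],-W[:3,2],d["mtx"],d["k1"])
E
```

```text
pics
{'time_s': 0.0, 'q': array([-8.01736561e+01,  2.18414484e+01,  7.43841031e+01,  2.66198160e-04,
        8.38575941e+01, -1.23366031e+01]), 'qvel': array([-0.03609142, -0.07209011, -0.05114778, -0.01075869,  0.03192205,
        0.05306297]), 'joint_efforts': array([-2.22408453e-03, -4.48471570e+01, -2.31272650e+01, -4.05768315e-04,
        4.82607196e-03,  1.36876912e-05]), 'position': array([ 0.20742495, -0.50907908,  0.23071131]), 'tool_rot': array([[ 9.26114966e-01,  3.77241316e-01, -2.43107783e-04],
       [ 3.77241263e-01, -9.26113915e-01,  1.43066318e-03],
       [ 3.14559759e-04, -1.41666887e-03, -9.99998947e-01]]), 'ft_force': array([-0.19045949,  0.53735176, -0.00321498]), 'wrist_torque': array([ 0.0056916 , -0.0398806 ,  0.01723043]), 'grip_width': 0.08557747478022232}
side [0.01225925 0.8196411  1.1567186 ] [ 0.32491994 -0.60392547 -0.72780565] [[492.34121159   0.         320.73544383]
 [  0.         492.34121159 200.40779755]
 [  0.           0.           1.        ]] -0.03657107378384977
top [0.29724964 0.00900944 1.53015869] [ 0.11452303 -0.01425274 -0.99331834] [[419.05758695   0.         322.55243159]
 [  0.         419.05758695 195.0618709 ]
 [  0.           0.           1.        ]] -0.024048469979026165
```

View pics/top0.png

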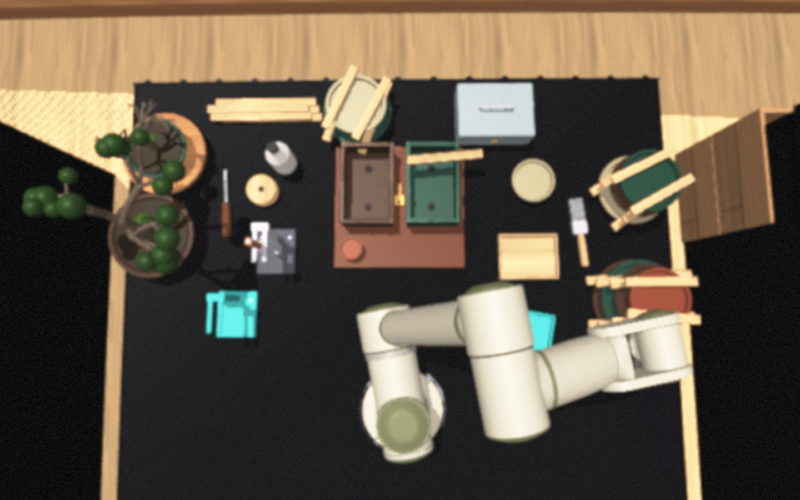

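View pics/side0.png

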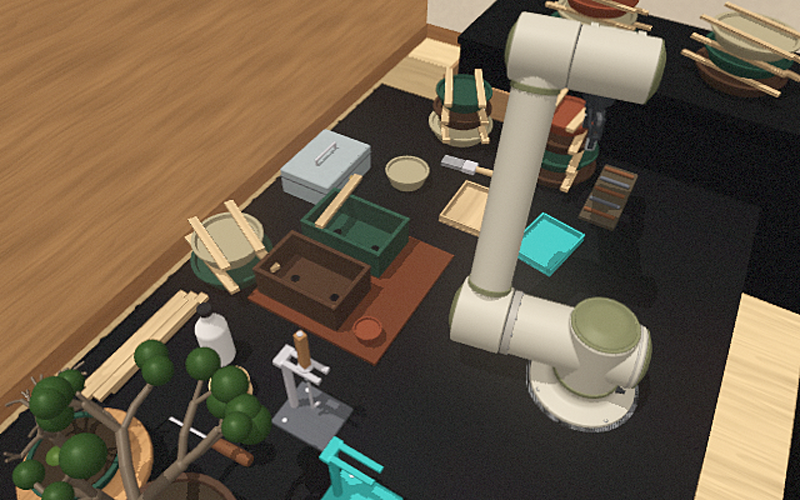

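Candidates seen in the 800-px top view: the trays are wooden at (528,256) and turquoise at (540,328). The wooden one fits. The racks are grey holding the hook at (272,248) and turquoise at (232,314). The grey one fits. I'll confirm both in enlarged crops.

```bash
python3 - <<'E'
import numpy as np,cv2
t=np.load("top0.npz");s=np.load("side0.npz")
def c(d,b,n,sc):
    im=d["pixels"][b[1]:b[3],b[0]:b[2],::-1];cv2.imwrite("pics/"+n,cv2.resize(im,None,fx=sc,fy=sc,interpolation=cv2.INTER_CUBIC))
c(t,(150,105,250,275),"rackt.png",3.5)
c(t,(255,100,465,225),"gapt.png",3.8)
c(s,(190,240,300,380),"racks.png",4)
E
python3 - <<'E'
import cv2,numpy as np
a=[cv2.imread("pics/"+n) for n in("rackt.png","racks.png")]
H=max(x.shape[0] for x in a)
a=[cv2.copyMakeBorder(x,0,H-x.shape[0],0,0,0) for x in a]
cv2.imwrite("pics/rk.png",np.hstack(a))
E
```

```text
(no output)
```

View pics/rk.png

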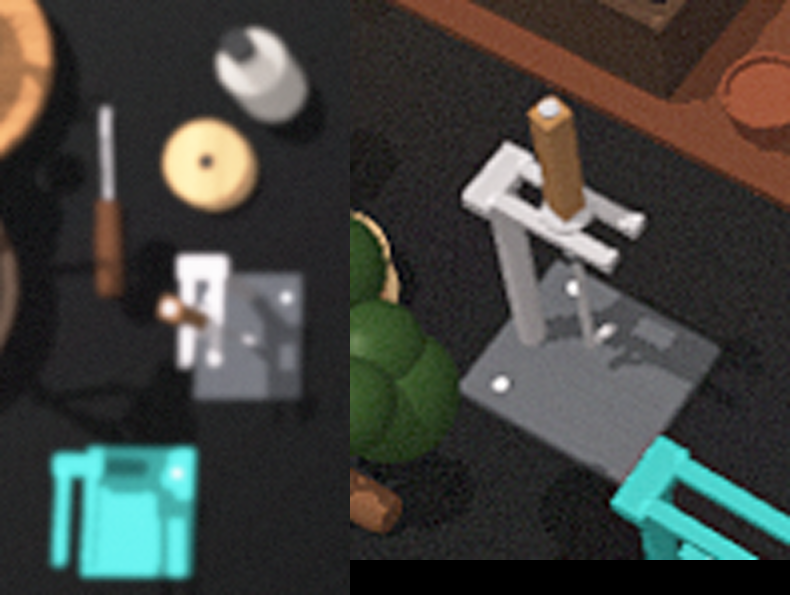

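View pics/gapt.png

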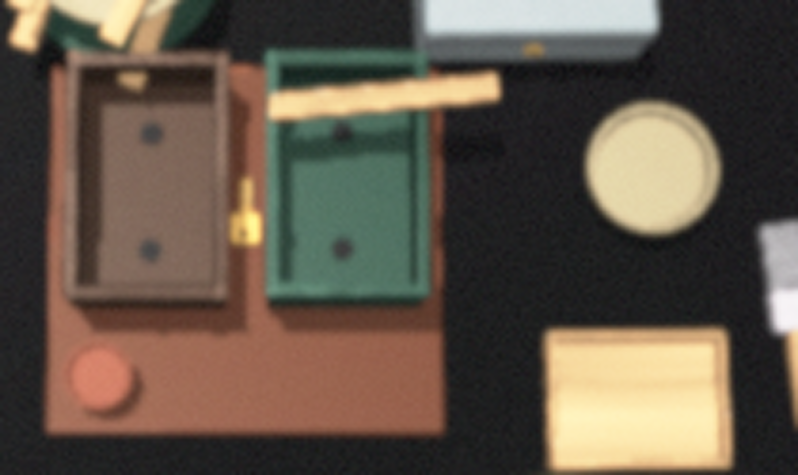

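The crops confirm the grey rack with the hook hanging, post at far +x and slot open towards the robot. They also confirm the wooden tray at lower right, and the key at crop (246,215) in the gap with its head near. Measuring next.

```bash
cat > m.py <<'E'
from h import *
t=dict(np.load("top0.npz"));s=dict(np.load("side0.npz"))
t["k1"]=float(t["k1"]);s["k1"]=float(s["k1"])
P=cloud(t);Q=cloud(s)
def rect(name,C,m):
    p=C[m][:,:2].astype(np.float32)
    r=cv2.minAreaRect(p*1000);print(name,m.sum(),"c",np.round(r[0],1),"size",np.round(r[1],1),"ang",round(r[2],2), "zmed",np.median(C[m][:,2]).round(4))
def reg(C,x0,x1,y0,y1,z0,z1):
    return (C[...,0]>x0)&(C[...,0]<x1)&(C[...,1]>y0)&(C[...,1]<y1)&(C[...,2]>z0)&(C[...,2]<z1)
E
python3 - <<'E'
from m import *
np.set_printoptions(suppress=True,precision=4)
for n,u,v in [("board",345/1.25,262/1.25),("rackbase",285/1.25,255/1.25),("table",300,330),("tray",422,205),("rimA",289,(100+240/3.8))]:
    print(n,depth(t,u,v))
hsv=cv2.cvtColor(t["pixels"],cv2.COLOR_RGB2HSV)
key=(hsv[...,0]>18)&(hsv[...,0]<32)&(hsv[...,1]>140)&(hsv[...,2]>120)
key[:, :312]=0;key[:,326:]=0;key[:140]=0;key[170:]=0
print(key.sum());v,u=np.nonzero(key)
pts=np.array([onz(t,a,b,0.018)[:2] for a,b in zip(u,v)])
r=cv2.minAreaRect((pts*1000).astype(np.float32));print("key rect",r,pts.min(0),pts.max(0))
# rims
m=reg(P,.3,.85,-.3,.3,.093,.106);
n,l,st,ce=cv2.connectedComponentsWithStats(m.astype(np.uint8))
for i in range(1,n):
    if st[i,4]>150: rect("z~.1 blob px %s"%np.round(ce[i]),P,l==i)
m=reg(P,.2,.85,-.3,.3,.008,.017)
rect("board",P,m)
m=reg(P,.2,.5,-.5,-.2,.004,.03)
n,l,st,ce=cv2.connectedComponentsWithStats(m.astype(np.uint8))
for i in range(1,n):
    if st[i,4]>100: rect("tray blob px %s"%np.round(ce[i]),P,l==i)
for z0,z1,nm in [(.18,.21,"fork"),(.27,.31,"handle top"),(.008,.017,"base")]:
    for C,cn in((P,"top"),(Q,"side")):
        m=reg(C,.3,.6,.17,.42,z0,z1)
        n,l,st,ce=cv2.connectedComponentsWithStats(m.astype(np.uint8))
        for i in range(1,n):
            if st[i,4]>5: rect("%s %s px %s"%(cn,nm,np.round(ce[i])),C,l==i)
E
```

```text
board [0.4216 0.1569 0.0125]
rackbase [0.4443 0.3305 0.0151]
table [-0.0039  0.074   0.0179]
tray [ 0.4308 -0.3764  0.0084]
rimA [0.5892 0.1077 0.0272]
3
key rect ((608.8031005859375, 5.517123222351074), (1.7881393432617188e-05, 10.476613998413086), 44.70475387573242) [0.6051 0.0018] [0.6125 0.0092]
z~.1 blob px [279.  94.] 238 c [830.5 137.3] size [67.4 77.2] ang 60.2 zmed 0.1024
z~.1 blob px [292. 145.] 660 c [636.9  89.6] size [148.5 229.7] ang 89.14 zmed 0.1006
z~.1 blob px [345. 117.] 196 c [721.9 -98.4] size [ 54.3 149.3] ang 0.03 zmed 0.1003
z~.1 blob px [348. 160.] 453 c [608.8 -97.8] size [151.  178.1] ang 89.07 zmed 0.1008
board 3733 c [530.3  -2.7] size [643.3 597.7] ang 0.4 zmed 0.0126
tray blob px [422. 206.] 1547 c [ 422.3 -384.4] size [230.6 151. ] ang 89.19 zmed 0.0089
tray blob px [435. 258.] 359 c [ 244.9 -426.3] size [117.6  86.2] ang 88.91 zmed 0.0081
top fork px [208. 192.] 253 c [460.1 360.5] size [44.  98.2] ang 88.82 zmed 0.1957
side fork px [239. 292.] 487 c [461.3 362.3] size [100.6  42.8] ang 0.04 zmed 0.194
top handle top px [199. 194.] 49 c [450.3 359.6] size [18.6 17.2] ang 73.99 zmed 0.2936
side handle top px [240. 271.] 118 c [450.7 362.7] size [18.9 18.8] ang 73.81 zmed 0.2888
top base px [270. 190.] 201 c [503.6 182.2] size [ 22.7 188.2] ang 89.88 zmed 0.0123
top base px [222. 203.] 690 c [454.7 359.3] size [110.5 135.5] ang 89.26 zmed 0.0124
top base px [208. 189.] 27 c [502.1 406.3] size [26.3 12.9] ang 0.45 zmed 0.0116
top base px [204. 239.] 18 c [321.1 417.6] size [ 4.4 39.4] ang 89.16 zmed 0.0132
side base px [274. 274.] 447 c [503.6 182.6] size [ 25.3 192.6] ang 89.83 zmed 0.0114
side base px [250. 333.] 1663 c [455.4 362.5] size [132.1 109.1] ang 0.46 zmed 0.012
```

Run:
```python
from m import *
np.set_printoptions(suppress=True,precision=4)
def tri(a,b):
    o1,r1=ray(t,*a);o2,r2=ray(s,*b)
    A=np.stack([r1,-r2],1);k=np.linalg.lstsq(A,o2-o1,rcond=None)[0]
    return o1+r1*k[0],o2+r2*k[1]
print(tri((220.9,201.6),(253.8,322.5)))
print(depth(t,221,202),depth(s,254,322),depth(s,254,323))
# points of side view near hook below tines
m=reg(Q,.42,.49,.33,.39,.018,.185)
v,u=np.nonzero(m)
o=np.argsort(v)
for i in o[::2]: print(u[i],v[i],Q[v[i],u[i]])
c=s["pixels"][295:350,230:290,::-1];cv2.imwrite("pics/foot.png",cv2.resize(c,None,fx=10,fy=10,interpolation=cv2.INTER_CUBIC))
c=t["pixels"][180:225,195:245,::-1];cv2.imwrite("pics/foott.png",cv2.resize(c,None,fx=12,fy=12,interpolation=cv2.INTER_CUBIC))
# key px
c=t["pixels"][140:172,308:332];h=cv2.cvtColor(c,cv2.COLOR_RGB2HSV);print(h[12:30:4,4:20:2].tolist())
```

```text
(array([0.4505, 0.3499, 0.0435]), array([0.4481, 0.3488, 0.043 ]))
[0.4488 0.349  0.0454] [0.4472 0.3488 0.0463] [0.447  0.3496 0.0426]
243 303 [0.4557 0.3661 0.1535]
243 304 [0.454  0.3684 0.1537]
245 304 [0.4493 0.3668 0.1553]
244 305 [0.4517 0.3681 0.1508]
246 305 [0.4464 0.3671 0.1538]
245 306 [0.4523 0.3648 0.1411]
247 306 [0.4487 0.3619 0.1401]
246 307 [0.4508 0.3637 0.1363]
245 308 [0.4535 0.3648 0.1311]
247 308 [0.4498 0.362  0.1302]
247 309 [0.4491 0.3633 0.1282]
247 310 [0.4501 0.3629 0.1222]
247 311 [0.4494 0.3642 0.1201]
247 312 [0.4495 0.3647 0.1161]
246 313 [0.452  0.3661 0.1114]
248 313 [0.4509 0.3605 0.1042]
247 314 [0.4493 0.3661 0.1092]
247 315 [0.4512 0.3648 0.1009]
247 316 [0.4511 0.3655 0.0973]
247 317 [0.4514 0.3658 0.0927]
247 318 [0.4525 0.3652 0.0861]
249 318 [0.4491 0.3619 0.0842]
248 319 [0.4507 0.3643 0.0815]
247 320 [0.4533 0.3657 0.0765]
249 320 [0.4484 0.3638 0.078 ]
249 321 [0.4499 0.363  0.0705]
238 322 [0.4899 0.3613 0.0275]
249 322 [0.4502 0.3632 0.0657]
254 322 [0.4472 0.3488 0.0463]
248 323 [0.4511 0.3664 0.0649]
250 323 [0.4491 0.3616 0.0593]
253
[... 290 characters left out ...]
4 0.3572 0.0182]
251 330 [0.4519 0.3595 0.018 ]
238 332 [0.4771 0.3807 0.0181]
[[[10, 73, 125], [8, 86, 119], [8, 130, 98], [16, 133, 157], [18, 124, 218], [10, 123, 156], [10, 87, 144], [74, 57, 135]], [[10, 76, 124], [12, 94, 125], [17, 141, 161], [18, 141, 204], [23, 123, 250], [20, 130, 240], [12, 97, 152], [72, 59, 134]], [[11, 75, 122], [12, 98, 128], [18, 139, 202], [19, 140, 197], [23, 121, 250], [25, 113, 254], [15, 102, 152], [73, 59, 130]], [[11, 79, 119], [9, 89, 121], [15, 135, 128], [15, 137, 141], [17, 136, 185], [16, 132, 193], [13, 87, 132], [74, 61, 129]], [[10, 77, 119], [10, 89, 118], [8, 130, 98], [8, 131, 97], [8, 121, 143], [7, 119, 158], [12, 82, 128], [73, 59, 129]]]
```

View pics/foot.png

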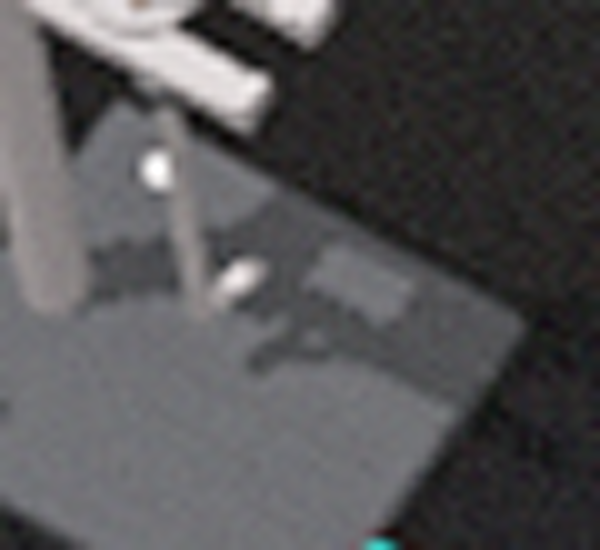

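View pics/foott.png

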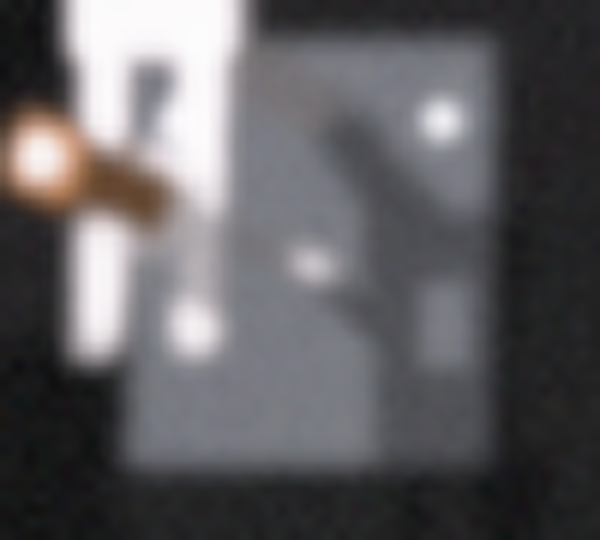

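Foot points to world -y (hook yaw about -106°) and its top sits at z≈0.045. The handle is at (0.4505, 0.361) and everything else is near axis-aligned. Next I'll refine the gap, key and tray, and add a helper that gives shifts in tool axes.

```bash
cat > go.py <<'E'
import sys
from rig import status
import numpy as np
s=status.observe();R=s["tool_rot"];p=s["position"]
yaw=np.degrees(np.arctan2(R[1,0],R[0,0]))
print("t",round(s["time_s"],2),"p",p.round(4),"yaw",round(yaw,2),"w",round(s["grip_width"],4),"F",s["ft_force"].round(2),"M",s["wrist_torque"].round(2))
if len(sys.argv)>3:
    T=np.array(list(map(float,sys.argv[1:4])))
    print("shift",(R.T@(T-p)).round(4),"turn",(-np.radians(((float(sys.argv[4])-yaw)+180)%360-180)).round(4) if len(sys.argv)>4 else 0, "tilt",R[:,2].round(4))
E
python3 go.py 0.42 -0.1 0.36 74
python3 - <<'E'
from m import *
np.set_printoptions(suppress=True,precision=4)
# key by colour, both views
def keyfind(d,box,n):
    c=d["pixels"];h=cv2.cvtColor(c,cv2.COLOR_RGB2HSV)
    m=(h[...,0]>=14)&(h[...,0]<=34)&(h[...,1]>95)&(h[...,2]>150)
    k=np.zeros_like(m);k[box[1]:box[3],box[0]:box[2]]=m[box[1]:box[3],box[0]:box[2]]
    v,u=np.nonzero(k);p=np.array([onz(d,a,b,.017)[:2] for a,b in zip(u,v)])
    print(n,len(u),"x",p[:,0].min(),p[:,0].max(),"y",p[:,1].min(),p[:,1].max())
    for x0 in np.arange(.56,.68,.01):
        q=p[(p[:,0]>=x0)&(p[:,0]<x0+.01)]
        if len(q):print("  x",x0.round(3),len(q),q[:,1].min(),q[:,1].max())
keyfind(t,(312,142,327,172),"key top")
# rim edges: height map for z .09-.106, per x bins inner edges
for x0 in np.arange(.52,.76,.03):
    m=reg(P,x0,x0+.03,-.2,.2,.085,.106)
    y=P[m][:,1];a=y[y>0];b=y[y<0]
    print(x0.round(3),"A",a.min(),a.max(),"B",b.min() if len(b) else 0,b.max() if len(b) else 0)
m=reg(P,.5,.8,-.2,.2,.085,.106);print("rim x",P[m][:,0].min(),P[m][:,0].max())
# tray: rim
m=reg(P,.3,.55,-.48,-.25,.016,.03);rect("tray rim top",P,m)
m=reg(Q,.3,.55,-.48,-.25,.016,.03);rect("tray rim side",Q,m)
m=reg(P,.35,.8,-.2,.24,.009,.016)&(cv2.cvtColor(t["pixels"],cv2.COLOR_RGB2HSV)[...,2]>60)
rect("board",P,m)
for x0 in np.arange(.4,.76,.04):
    q=P[m];q=q[(q[:,0]>x0)&(q[:,0]<x0+.04)];print(x0.round(2),q[:,1].min(),q[:,1].max())
m=reg(P,.38,.5,.08,.22,.03,.06);rect("accent",P,m)
m=reg(P,.64,.82,-.25,0.05,.106,.122);rect("slat",P,m)
E
```

```text
t 0.1 p [ 0.2074 -0.5091  0.2308] yaw 22.16 w 0.0854 F [-0.09 -0.53 -1.17] M [ 0.   -0.01 -0.02]
shift [ 0.3512 -0.2989 -0.1287] turn -0.9048 tilt [-2.0e-04  1.3e-03 -1.0e+00]
key top 115 x 0.5863816557285224 0.6501458771302334 y -0.020255093277515526 0.01306479935501612
  x 0.58 4 -0.012495722338532208 -0.001496093390383797
  x 0.59 27 -0.020011909204883223 0.01306479935501612
  x 0.6 30 -0.020194241521304113 0.012962386145579687
  x 0.61 19 -0.020255093277515526 0.012808598216483408
  x 0.62 12 -0.009462888661026009 0.0016802572598626228
  x 0.63 12 -0.009636460017054484 0.001516507875853803
  x 0.64 8 -0.00975233874855957 0.0013525080418345936
  x 0.65 3 -0.009810327693881562 -0.0024412038981074316
0.52 A 0.01666347457065013 0.16548100051543002 B -0.16724033825493376 -0.020875358849898988
0.55 A 0.01630771132352367 0.1620292721746243 B -0.16789614754823629 -0.021374461686439986
0.58 A 0.015876036664095282 0.16216395358387578 B -0.1685322365047198 -0.021870841646065606
0.61 A 0.015491594544271965 0.16204863759360666 B -0.16969526210202662 -0.02237450015744634
0.64 A 0.0151081426952
[... 441 characters left out ...]
g 0.42 zmed 0.024
tray rim side 208 c [ 437.5 -371.5] size [118.3 177.2] ang 0.79 zmed 0.0215
board 2934 c [601.6  -3.3] size [382.3 397.1] ang 89.13 zmed 0.0127
0.4 -0.18898737255807857 0.18996973145396123
0.44 -0.18994444272771047 0.189851697113312
0.48 -0.19015744920656286 0.18612214335899108
0.52 -0.1889139464645336 0.18610096727126654
0.56 -0.18984320062137994 0.18617468049537045
0.6 -0.19486159575154344 0.18611978725327175
0.64 -0.19236621521317096 0.18605685047463866
0.68 -0.19327447534396433 0.18615283638316665
0.72 -0.19451777372493478 0.18215572739399105
accent 251 c [458.2 137.4] size [61.2 61.1] ang 88.29 zmed 0.042
slat 428 c [695.4 -70.7] size [303.5 153.2] ang 70.64 zmed 0.113
```

Emit:
play_rows(targets="0.351 -0.298 -0.129 -0.9 0; 0.351 -0.298 -0.129 -0.9 0; 0.351 -0.298 -0.129 -0.9 0; 0.351 -0.298 -0.129 -0.9 0; 0.351 -0.298 -0.129 -0.9 0")

```text
time_s: 0.6
position: [0.319, -0.2939, 0.2991]
tool_rot: [[0.415, 0.91, -0.0], [0.91, -0.415, 0.001], [0.0, -0.0, -1.0]]
ft_force: [1.3, -0.5, 0.3]
grip_width: 0.0854
```

```bash
python3 go.py 0.43 0.1 0.35 74; python3 go.py 0.4505 0.361 0.35 74
```

```text
t 0.6 p [ 0.319  -0.2939  0.2991] yaw 65.46 w 0.0854 F [ 1.31 -0.49  0.34] M [ 0.01 -0.02 -0.01]
shift [ 0.4044 -0.0627 -0.0507] turn -0.149 tilt [-1.e-04  5.e-04 -1.e+00]
t 0.6 p [ 0.319  -0.2939  0.2991] yaw 65.46 w 0.0854 F [ 1.31 -0.49  0.34] M [ 0.01 -0.02 -0.01]
shift [ 0.6504 -0.1524 -0.0506] turn -0.149 tilt [-1.e-04  5.e-04 -1.e+00]
```

Emit:
play_rows(targets="0.2 -0.031 -0.05 -0.149 0; 0.2 -0.031 -0.05 -0.149 0; 0.2 -0.031 -0.05 -0.149 0; 0.4 -0.063 -0.05 -0.149 0; 0.4 -0.063 -0.05 -0.149 0")

```text
time_s: 1.1
position: [0.3861, -0.0579, 0.3404]
tool_rot: [[0.282, 0.96, 0.0], [0.96, -0.282, -0.0], [-0.0, 0.0, -1.0]]
ft_force: [-0.2, -1.1, -0.3]
grip_width: 0.0849
```

```bash
python3 go.py 0.4505 0.361 0.35 74
```

```text
t 1.1 p [ 0.3861 -0.0579  0.3404] yaw 73.64 w 0.0849 F [-0.22 -1.07 -0.32] M [-0.02 -0.05  0.02]
shift [ 0.42   -0.0562 -0.0096] turn -0.0063 tilt [ 5.e-04 -2.e-04 -1.e+00]
```

Emit:
play_rows(targets="0.42 -0.056 -0.01 0 0; 0.42 -0.056 -0.01 0 0; 0.42 -0.056 -0.01 0 0; 0.42 -0.056 -0.01 0 0; 0.42 -0.056 -0.01 0 0")

```text
time_s: 1.6
position: [0.4238, 0.1894, 0.3459]
tool_rot: [[0.281, 0.96, -0.0], [0.96, -0.281, -0.0], [-0.0, -0.0, -1.0]]
ft_force: [0.5, -1.5, 0.3]
grip_width: 0.0854
```

```bash
python3 go.py 0.4505 0.361 0.35 74
```

```text
t 1.6 p [0.4238 0.1894 0.3459] yaw 73.69 w 0.0854 F [ 0.48 -1.53  0.31] M [-0.   -0.06 -0.04]
shift [ 0.1722 -0.0225 -0.0041] turn -0.0055 tilt [-3.e-04 -1.e-04 -1.e+00]
```

Emit:
play_rows(targets="0.172 -0.022 -0.004 0 0; 0.172 -0.022 -0.004 0 0; 0.172 -0.022 -0.004 0 0; 0.172 -0.022 -0.004 0 0; 0.172 -0.022 -0.004 0 0")

```text
time_s: 2.1
position: [0.4512, 0.3611, 0.3485]
tool_rot: [[0.278, 0.961, -0.002], [0.961, -0.278, -0.001], [-0.001, -0.002, -1.0]]
ft_force: [-0.4, -1.3, -0.6]
grip_width: 0.0854
```

```bash
python3 go.py 0.4505 0.361 0.231 74
python3 - <<'E'
from h import *
d=grab("top");save(d,"t1.png",(150,120,300,260),4)
e=grab("side");save(e,"s1.png",(170,160,350,310),4)
E
```

```text
t 2.1 p [0.4512 0.3611 0.3485] yaw 73.87 w 0.0854 F [-0.36 -1.3  -0.6 ] M [-0.04  0.03  0.06]
shift [-1.000e-04 -4.000e-04  1.175e-01] turn -0.0023 tilt [-2.1e-03 -6.0e-04 -1.0e+00]
```

View pics/s1.png

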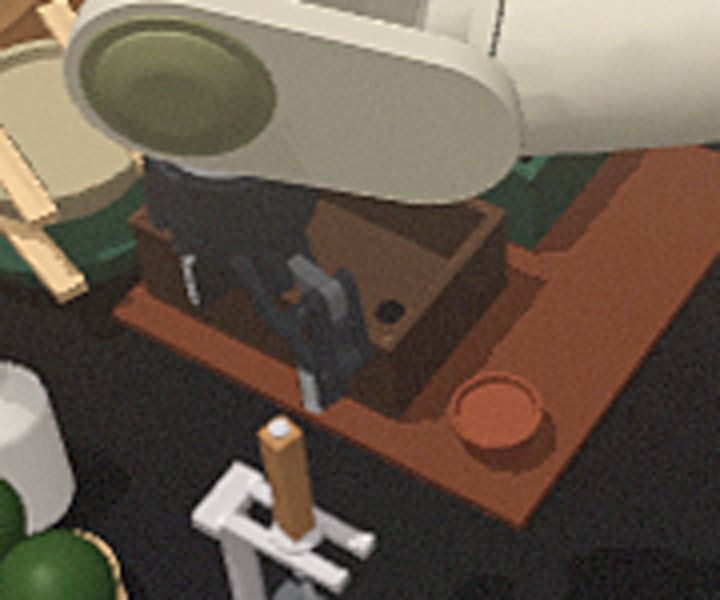

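The open fingers stand squarely over the handle (handle top at crop (280,430)). I'll descend.

Emit:
play_rows(targets="0 0 0.04 0 0; 0 0 0.08 0 0; 0 0 0.105 0 0; 0 0 0.117 0 0; 0 0 0.117 0 0")

```text
time_s: 2.7
position: [0.4509, 0.3569, 0.2317]
tool_rot: [[0.283, 0.959, -0.003], [0.959, -0.283, -0.002], [-0.002, -0.002, -1.0]]
ft_force: [0.7, -1.0, -0.2]
grip_width: 0.0859
```

```bash
python3 go.py 0.4505 0.361 0.231 74
```

```text
t 2.7 p [0.4509 0.3569 0.2317] yaw 73.58 w 0.0859 F [ 0.65 -1.01 -0.22] M [ 0.    0.03 -0.03]
shift [ 0.0038 -0.0015  0.0007] turn -0.0073 tilt [-0.003  -0.0017 -1.    ]
```

Emit:
play_rows(targets="0 0 0 0 0.5; 0 0 0 0 0.7; 0 0 0 0 1; 0 0 0 0 1; 0 0 0 0 1", force=60)

```text
time_s: 3.2
position: [0.4514, 0.3585, 0.2335]
tool_rot: [[0.281, 0.96, 0.001], [0.96, -0.281, 0.0], [0.001, 0.0, -1.0]]
ft_force: [-1.1, -1.2, 0.6]
grip_width: 0.0175
```

```bash
python3 go.py 0.4505 0.361 0.231 74
```

```text
t 3.2 p [0.4514 0.3585 0.2335] yaw 73.68 w 0.0175 F [-1.08 -1.25  0.55] M [-0.09  0.08 -0.01]
shift [ 0.0021 -0.0015  0.0025] turn -0.0056 tilt [ 6.e-04  4.e-04 -1.e+00]
```

The grip is on the square handle at 17.5 mm. I'll lift 10 mm over the lips, then slide out towards -x.

Emit:
play_rows(targets="0 0 -0.005 0 1; 0 0 -0.01 0 1; 0 0 -0.01 0 1; -0.0056 -0.0192 -0.01 0 1; -0.0112 -0.0384 -0.01 0 1")

```text
time_s: 3.7
position: [0.411, 0.3583, 0.2427]
tool_rot: [[0.282, 0.959, -0.0], [0.959, -0.282, -0.0], [-0.0, -0.0, -1.0]]
ft_force: [-0.1, 1.1, -1.3]
grip_width: 0.0172
```

```bash
python3 go.py
python3 - <<'E'
from h import *
e=grab("side");save(e,"s2.png",(190,220,310,340),5)
E
```

```text
t 3.7 p [0.411  0.3583 0.2427] yaw 73.64 w 0.0172 F [-0.13  1.12 -1.26] M [-0.    0.02 -0.03]
```

View pics/s2.png

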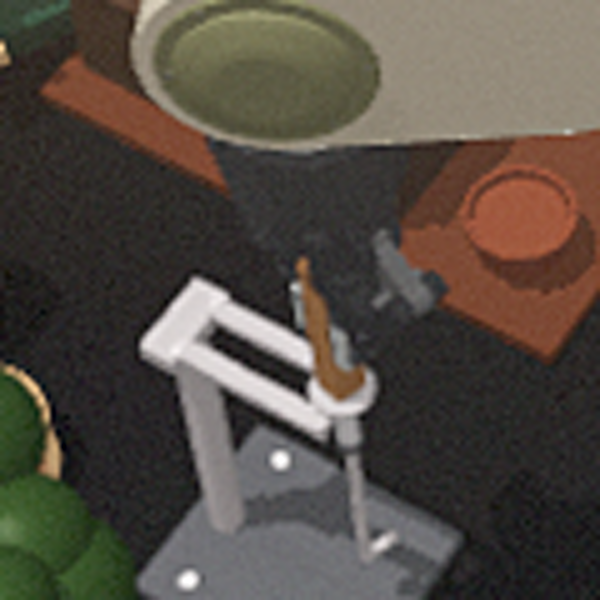

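Hook is coming out of the fork; collar clear of the lips soon and foot free. Going on.

Emit:
play_rows(targets="-0.006 -0.02 0 0 1; -0.0124 -0.0423 0 0 1; -0.0124 -0.0423 -0.035 0 1; -0.0124 -0.0423 -0.075 0 1; -0.0124 -0.0423 -0.11 0 1")

```text
time_s: 4.25
position: [0.367, 0.3585, 0.355]
tool_rot: [[0.281, 0.96, 0.001], [0.96, -0.281, 0.0], [0.001, 0.001, -1.0]]
ft_force: [1.4, -0.4, -1.3]
grip_width: 0.0173
```

```bash
python3 go.py 0.668 0.004 0.36 89.3
```

```text
t 4.25 p [0.367  0.3585 0.355 ] yaw 73.69 w 0.0173 F [ 1.44 -0.44 -1.33] M [ 0.04 -0.01  0.02]
shift [-0.2557  0.3884 -0.0049] turn -0.2724 tilt [ 8.e-04  4.e-04 -1.e+00]
```

Emit:
play_rows(targets="-0.013 0.02 -0.001 -0.014 1; -0.038 0.058 -0.002 -0.04 1; -0.064 0.097 -0.004 -0.068 1; -0.09 0.136 -0.005 -0.095 1; -0.115 0.175 -0.005 -0.122 1")

```text
time_s: 4.75
position: [0.5039, 0.1973, 0.3583]
tool_rot: [[0.161, 0.987, 0.0], [0.987, -0.161, 0.0], [0.0, 0.0, -1.0]]
ft_force: [-0.1, 1.1, -1.1]
grip_width: 0.0173
```

```bash
python3 go.py 0.668 0.004 0.36 89.3
```

```text
t 4.75 p [0.5039 0.1973 0.3583] yaw 80.73 w 0.0173 F [-0.14  1.13 -1.1 ] M [ 0.03 -0.03 -0.02]
shift [-0.1643  0.1931 -0.0016] turn -0.1496 tilt [ 4.e-04  1.e-04 -1.e+00]
```

Emit:
play_rows(targets="-0.028 0.033 0 -0.025 1; -0.058 0.068 0 -0.052 1; -0.088 0.104 0 -0.08 1; -0.12 0.141 0 -0.11 1; -0.145 0.17 0 -0.132 1")

```text
time_s: 5.25
position: [0.6484, 0.0258, 0.3574]
tool_rot: [[0.031, 1.0, -0.001], [1.0, -0.031, -0.0], [-0.0, -0.001, -1.0]]
ft_force: [0.8, 0.6, -1.3]
grip_width: 0.0174
```

```bash
python3 go.py 0.668 0.004 0.36 89.3
```

```text
t 5.25 p [0.6484 0.0258 0.3574] yaw 88.22 w 0.0174 F [ 0.85  0.56 -1.25] M [ 0.04 -0.07  0.05]
shift [-0.0212  0.0202 -0.0026] turn -0.0189 tilt [-6.e-04 -1.e-04 -1.e+00]
```

Emit:
play_rows(targets="-0.01 0.01 0 -0.01 1; -0.021 0.02 -0.002 -0.019 1; -0.021 0.02 -0.002 -0.019 1; -0.021 0.02 -0.002 -0.019 1")

```text
time_s: 5.65
position: [0.6663, 0.0069, 0.3597]
tool_rot: [[0.012, 1.0, -0.001], [1.0, -0.012, 0.0], [0.0, -0.001, -1.0]]
ft_force: [-0.5, 0.2, -0.8]
grip_width: 0.017
```

```bash
python3 go.py
python3 - <<'E'
from h import *
for n in("side","top"):
    d=grab(n);np.savez(n+"1.npz",**d)
    save(d,n[0]+"3.png",(230,80,430,230) if n=="side" else (260,90,400,220),4 if n=="side" else 5)
E
```

```text
t 5.65 p [0.6663 0.0069 0.3597] yaw 89.3 w 0.017 F [-0.47  0.23 -0.79] M [ 0.03 -0.02 -0.  ]
```

View pics/s3.png

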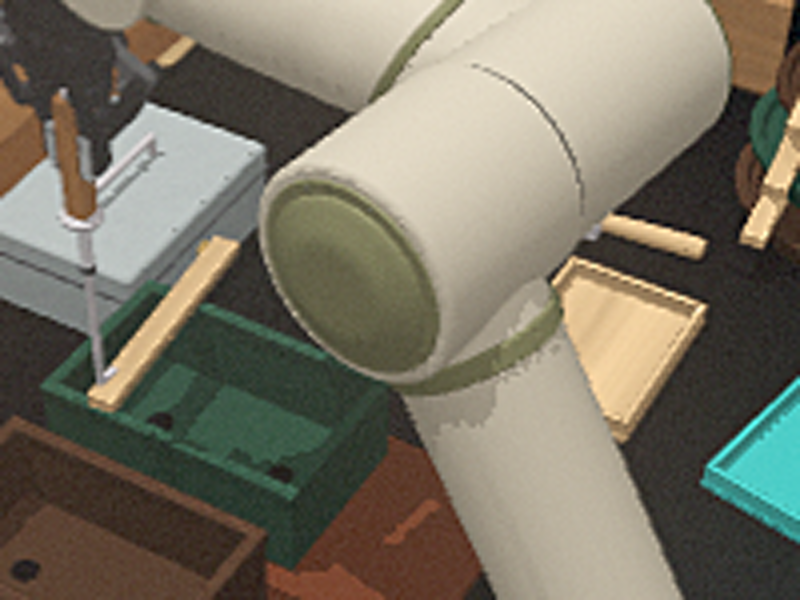

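View pics/t3.png

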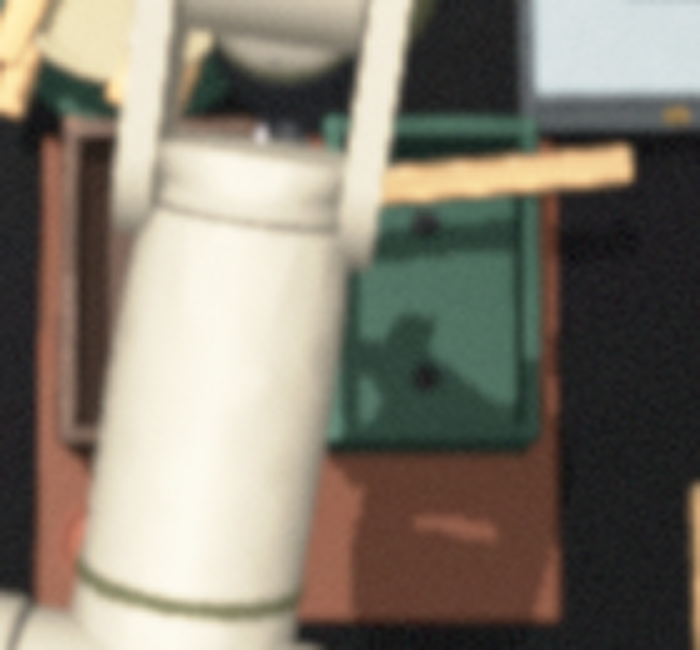

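Run:
```python
from m import *
np.set_printoptions(suppress=True,precision=4)
s1=dict(np.load("side1.npz"));s1["k1"]=float(s1["k1"]);Q1=cloud(s1)
print("rim edges side0")
for x0 in np.arange(.53,.75,.03):
    m=reg(Q,x0,x0+.03,-.2,.2,.092,.106)
    y=Q[m][:,1];a=y[y>0.005];b=y[y<-.005]
    print(x0.round(3),"A",a.min(),a.max(),"B",b.min() if len(b) else 0,b.max() if len(b) else 0, len(a),len(b))
m=reg(Q,.4,.8,-.3,.3,.096,.106);print("x",Q[m][:,0].min(),Q[m][:,0].max())
m=reg(Q1,.63,.70,-.05,.05,.125,.40)
for z0 in np.arange(.13,.34,.01):
    k=m&(Q1[...,2]>z0)&(Q1[...,2]<=z0+.01)
    if k.sum():
        p=Q1[k];print(z0.round(2),k.sum(),"x",p[:,0].min(),p[:,0].max(),"y",p[:,1].min(),p[:,1].max(),"mean",p.mean(0))
k=m&(Q1[...,2]<.175)
print(Q1[k])
```

```text
rim edges side0
0.53 A 0.015921587276718774 0.16906469652746692 B -0.1688044912669724 -0.013437307515419827 133 105
0.56 A 0.016598107977256915 0.16813996259296538 B -0.16869140467571742 -0.014560418942160869 88 75
0.59 A 0.016564013570195102 0.16855447007415403 B -0.16841828250456792 -0.015981823650527693 85 74
0.62 A 0.014776053722999838 0.1688222232506441 B -0.16908514147295828 -0.015059435778027597 85 69
0.65 A 0.01247201727044811 0.1668300510442594 B -0.16834819229523545 -0.01646039349001127 83 75
0.68 A 0.012555308049094216 0.1670724626083916 B -0.1963183331406837 -0.01687149334029614 84 96
0.71 A 0.014816036291013357 0.1667412141296395 B -0.168249448469995 -0.017591424853984905 99 71
0.74 A 0.013247661863586169 0.16553292288633725 B -0.16673595447163247 -0.018635822119314582 181 126
x 0.5191845728685138 0.7997926063845743
0.16 3 x 0.6664376222589584 0.6673177761336606 y -0.0019128287576976044 0.0122430498549847 mean [0.6669 0.0064 0.1663]
0.17 12 x 0.6615907261736597 0.6683288991926036 y -0.00838320465949205 0.01430826679249897 mean [0.665  0.0039 0.1729]
0.18 6 x 0.6619838481
[... 1535 characters left out ...]
6606149929319458 0.664308610642163 y 0.012761154372282202 0.016278435629282884 mean [0.6628 0.0149 0.3115]
0.32 49 x 0.6509265066248291 0.6813121626000986 y -0.0034287329875023476 0.02635150137205433 mean [0.6623 0.0151 0.325 ]
0.33 26 x 0.6560275910221278 0.6791962535965854 y 0.0050307569275332975 0.021085421919500802 mean [0.664  0.0152 0.3353]
[[ 0.6672 -0.0084  0.1714]
 [ 0.6672 -0.0033  0.1716]
 [ 0.6633 -0.003   0.1736]
 [ 0.6683  0.0004  0.17  ]
 [ 0.665  -0.      0.1713]
 [ 0.6625 -0.0015  0.1713]
 [ 0.668   0.0104  0.1744]
 [ 0.663   0.0075  0.1744]
 [ 0.6669 -0.0019  0.1648]
 [ 0.6672  0.0119  0.1721]
 [ 0.6632  0.0077  0.1705]
 [ 0.6673  0.0122  0.1683]
 [ 0.6664  0.0088  0.1659]]
```

In the side view's frame the rod axis is at (0.6665, 0.010), so the foot's middle is at y≈0.002. The gap's middle is at about -0.0015. I'll shift -3.5 mm in y (tool x) and lower to just above the rims, then check.

Emit:
play_rows(targets="-0.0035 0 0 0 1; -0.0035 0 0.02 0 1; -0.0035 0 0.04 0 1; -0.0035 0 0.053 0 1; -0.0035 0 0.053 0 1")

```text
time_s: 6.25
position: [0.6657, 0.0035, 0.3054]
tool_rot: [[0.012, 1.0, -0.004], [1.0, -0.012, 0.001], [0.001, -0.004, -1.0]]
ft_force: [-0.2, -0.5, -1.4]
grip_width: 0.0173
```

```bash
python3 go.py
cat > foot.py <<'E'
from h import *
import sys
np.set_printoptions(suppress=True,precision=4)
d=grab("side");save(d,sys.argv[1]+".png",(215,130,335,230),6)
Q=cloud(d)
z0=float(sys.argv[2])
m=(abs(Q[...,0]-float(sys.argv[3]))<.02)&(abs(Q[...,1])<.03)&(Q[...,2]>z0)&(Q[...,2]<z0+.17)
for a in np.arange(z0,z0+.16,.015):
    k=m&(Q[...,2]>a)&(Q[...,2]<=a+.015)
    if k.sum(): p=Q[k];print(a.round(3),k.sum(),"x",p[:,0].min(),p[:,0].max(),"y",p[:,1].min(),p[:,1].max(),"med",np.median(p,0))
E
python3 foot.py s4 0.107 0.6665
```

```text
t 6.25 p [0.6657 0.0035 0.3054] yaw 89.33 w 0.0173 F [-0.17 -0.54 -1.41] M [-0.04  0.01  0.04]
0.107 15 x 0.661434772420884 0.685005233831727 y -0.026411356689426846 0.0073093524160179335 med [ 0.6643 -0.0016  0.1163]
0.122 7 x 0.6617678746847437 0.6676793348414205 y 0.005634365701472466 0.010362191465104642 med [0.6647 0.0077 0.1324]
0.137 6 x 0.6621659946473218 0.666976141521715 y 0.002239592888874764 0.012807769121991108 med [0.6641 0.0071 0.1424]
0.152 9 x 0.6608526793001657 0.6672870459559345 y 0.006317871029647537 0.013167962378916598 med [0.6636 0.0094 0.1593]
0.167 7 x 0.6613415042248422 0.6667803929694897 y 0.0068088240134500655 0.012455453913341907 med [0.6631 0.0079 0.1736]
0.182 9 x 0.6602256428225751 0.666490930714465 y 0.005196497193956873 0.011714113663875314 med [0.6637 0.0098 0.189 ]
0.197 8 x 0.660534067559065 0.6661246732609913 y 0.007233752376602731 0.01171822710576187 med [0.664  0.0095 0.2064]
0.212 11 x 0.6590321534267986 0.6714277517128705 y 0.004312070761694375 0.012198119267822327 med [0.6639 0.0086 0.2213]
0.227 18 x 0.6605399315227624 0.6697799327527771 y 0.00459697464132347 0.012485700842327585 med [0.6639 0.0102 0.2343]
0.242 12 x 0.660658142339793 0.6693622998021003 y 0.005904442930706688 0.012883030942422158 med [0.6633 0.0104 0.2485]
0.257 31 x 0.6515602276564235 0.6802711626962025 y -0.0037409636312977224 0.02108290210477315 med [0.6596 0.0139 0.2694]
```

View pics/s4.png

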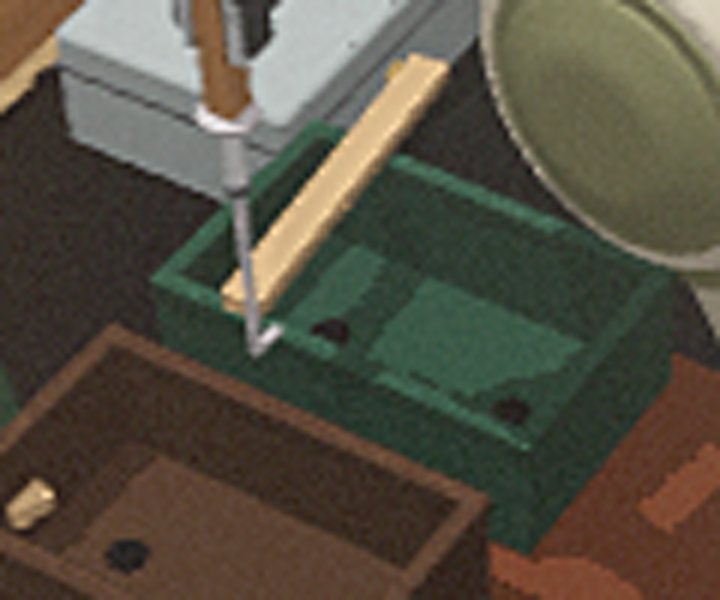

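The foot at crop (265,345) hangs over the gap, between the brown rim and the green rim and clear of the slat end. I'll lower it.

Emit:
play_rows(targets="0 0 0.008 0 1; 0 0 0.016 0 1; 0 0 0.024 0 1; 0 0 0.032 0 1; 0 0 0.04 0 1")

```text
time_s: 6.8
position: [0.6664, 0.0031, 0.2663]
tool_rot: [[0.012, 1.0, -0.0], [1.0, -0.012, 0.0], [0.0, -0.0, -1.0]]
ft_force: [-0.2, -0.4, -0.9]
grip_width: 0.0174
```

Emit:
play_rows(targets="0 0 0.01 0 1; 0 0 0.02 0 1; 0 0 0.03 0 1; 0 0 0.038 0 1; 0 0 0.045 0 1")

```text
time_s: 7.3
position: [0.6664, 0.0032, 0.2212]
tool_rot: [[0.012, 1.0, -0.0], [1.0, -0.012, 0.0], [0.0, -0.0, -1.0]]
ft_force: [-0.1, 0.2, -0.7]
grip_width: 0.0175
```

```bash
python3 go.py; python3 foot.py s5 0.115 0.6665
```

```text
t 7.3 p [0.6664 0.0032 0.2212] yaw 89.31 w 0.0175 F [-0.08  0.18 -0.68] M [ 0.04 -0.   -0.03]
0.115 7 x 0.6636520637208126 0.6682321885811676 y 0.006193851500749803 0.008239060902119455 med [0.6652 0.0081 0.1225]
0.13 11 x 0.6604474875402987 0.6714303072795614 y 0.005447908128105583 0.011469891201683291 med [0.666  0.009  0.1409]
0.145 13 x 0.6611606526704064 0.6713667480894552 y 0.005529378231795001 0.011871007465627637 med [0.6652 0.0088 0.1542]
0.16 12 x 0.6600349899889711 0.6706047309857075 y 0.004047597951406079 0.012435736921526663 med [0.6644 0.0089 0.164 ]
0.175 32 x 0.6511756102777305 0.6802189864896456 y -0.001146017635805352 0.023100148081415917 med [0.662  0.0127 0.1854]
0.19 33 x 0.6561285941205178 0.6745220213781421 y -0.0008265710541268678 0.017003925878027792 med [0.6597 0.0133 0.198 ]
0.205 28 x 0.6564737948284605 0.6760652583065527 y 0.000783344918251716 0.017986697685650532 med [0.6616 0.0147 0.2113]
0.22 44 x 0.646611535416214 0.6850384078797518 y 0.0005021787096581853 0.018762895409055624 med [0.6617 0.0134 0.2279]
0.235 47 x 0.6465503981809564 0.684400740660069 y 0.0009961405871519169 0.016690839792997236 med [0.6604 0.0137 0.2433]
0.25 46 x 0.6483386674119822 0.6863795121455776 y 0.00783936832066412 0.016859728773916283 med [0.667  0.0137 0.2563]
0.265 60 x 0.6467248508178354 0.6842466788619491 y -0.006504599759443619 0.020029661826991063 med [0.661  0.014  0.2723]
```

View pics/s5.png

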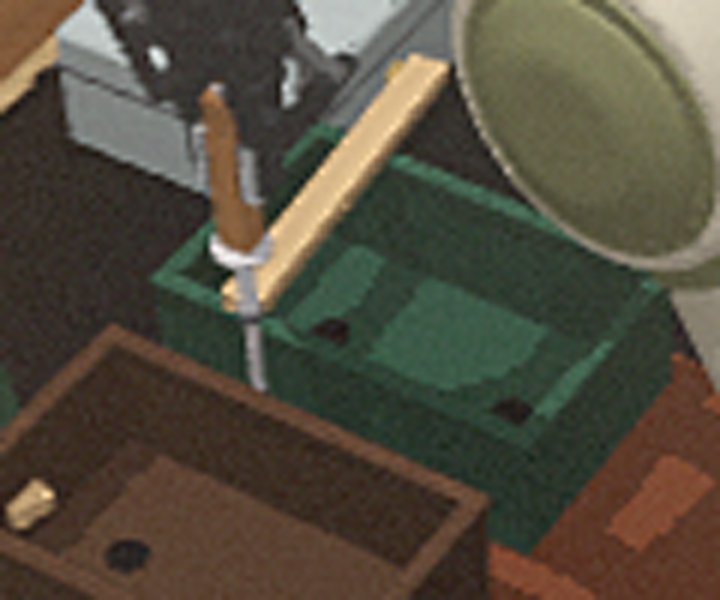

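Emit:
play_rows(targets="0 0 0.003 0 1; 0 0 0.006 0 1; 0 0 0.009 0 1; 0 0 0.0105 0 1; 0 0 0.0105 0 1")

```text
time_s: 7.85
position: [0.6664, 0.0032, 0.2114]
tool_rot: [[0.012, 1.0, -0.0], [1.0, -0.012, 0.0], [0.0, -0.0, -1.0]]
ft_force: [-0.2, 0.1, -1.0]
grip_width: 0.0173
```

Emit:
play_rows(targets="0 0 0.001 0 1; 0 0 0.001 0 1")

```text
time_s: 8.05
position: [0.6664, 0.0031, 0.2105]
tool_rot: [[0.012, 1.0, 0.0], [1.0, -0.012, 0.0], [0.0, 0.0, -1.0]]
ft_force: [0.3, -0.2, -1.5]
grip_width: 0.0172
```

Emit:
play_rows(targets="0 0 0.001 0 1; 0 0 0.001 0 1")

```text
time_s: 8.25
position: [0.6664, 0.0032, 0.2094]
tool_rot: [[0.012, 1.0, -0.0], [1.0, -0.012, 0.0], [0.0, -0.0, -1.0]]
ft_force: [-1.3, -0.3, -0.5]
grip_width: 0.0173
```

Emit:
play_rows(targets="0 0 0.001 0 1; 0 0 0.001 0 1")

```text
time_s: 8.45
position: [0.6664, 0.0032, 0.2084]
tool_rot: [[0.012, 1.0, -0.0], [1.0, -0.012, 0.0], [0.0, -0.0, -1.0]]
ft_force: [0.2, -0.5, -1.7]
grip_width: 0.0174
```

Emit:
play_rows(targets="0 0 0.001 0 1; 0 0 0.001 0 1")

```text
time_s: 8.65
position: [0.6664, 0.0031, 0.2074]
tool_rot: [[0.012, 1.0, -0.0], [1.0, -0.012, 0.0], [0.0, -0.0, -1.0]]
ft_force: [0.1, 0.4, -1.4]
grip_width: 0.0173
```

Emit:
play_rows(targets="0 0 0.0007 0 1; 0 0 0.0007 0 1")

```text
time_s: 8.85
position: [0.6664, 0.0032, 0.2068]
tool_rot: [[0.012, 1.0, -0.0], [1.0, -0.012, 0.0], [0.0, -0.0, -1.0]]
ft_force: [-0.7, 0.0, -1.4]
grip_width: 0.017
```

Emit:
play_rows(targets="0 0 0.0007 0 1; 0 0 0.0007 0 1")

```text
time_s: 9.05
position: [0.6664, 0.0031, 0.206]
tool_rot: [[0.012, 1.0, -0.0], [1.0, -0.012, 0.0], [0.0, -0.0, -1.0]]
ft_force: [-0.1, -1.2, -0.5]
grip_width: 0.017
```

Emit:
play_rows(targets="0 0 0.0007 0 1; 0 0 0.0007 0 1")

```text
time_s: 9.25
position: [0.6664, 0.0032, 0.2053]
tool_rot: [[0.012, 1.0, -0.0], [1.0, -0.012, 0.0], [0.0, -0.0, -1.0]]
ft_force: [-1.0, 1.5, -2.0]
grip_width: 0.0171
```

Emit:
play_rows(targets="0 0 0.0007 0 1; 0 0 0.0007 0 1")

```text
time_s: 9.45
position: [0.6664, 0.0031, 0.2046]
tool_rot: [[0.012, 1.0, -0.0], [1.0, -0.012, 0.0], [0.0, -0.0, -1.0]]
ft_force: [-0.3, -0.1, -1.0]
grip_width: 0.0174
```

Emit:
play_rows(targets="0 0 0.0007 0 1; 0 0 0.0007 0 1")

```text
time_s: 9.65
position: [0.6665, 0.0032, 0.2045]
tool_rot: [[0.012, 1.0, 0.001], [1.0, -0.012, -0.0], [-0.0, 0.001, -1.0]]
ft_force: [-0.8, 0.3, 1.3]
grip_width: 0.0174
```

Emit:
play_rows(targets="0 0 0.0007 0 1; 0 0 0.0007 0 1")

```text
time_s: 9.85
position: [0.6666, 0.0032, 0.2044]
tool_rot: [[0.012, 1.0, 0.001], [1.0, -0.012, -0.0], [-0.0, 0.001, -1.0]]
ft_force: [-1.2, 0.7, 5.0]
grip_width: 0.0171
```

Contact felt: Fz went from -1 to +5 N at TCP z≈0.2045. I'll back off to about 0.4 mm above the lacquer and rake along tool -y.

Emit:
play_rows(targets="0 0 -0.0017 0 1; 0 -0.003 -0.0017 0 1; 0 -0.006 -0.0017 0 1; 0 -0.009 -0.0017 0 1; 0 -0.012 -0.0017 0 1")

```text
time_s: 10.35
position: [0.654, 0.0033, 0.2049]
tool_rot: [[0.012, 1.0, -0.0], [1.0, -0.012, 0.0], [0.0, -0.0, -1.0]]
ft_force: [-1.0, 0.5, -0.7]
grip_width: 0.0173
```

Emit:
play_rows(targets="0 -0.004 0 0 1; 0 -0.008 0 0 1; 0 -0.012 0 0 1; 0 -0.016 0 0 1; 0 -0.02 0 0 1")

```text
time_s: 10.85
position: [0.6341, 0.0035, 0.2051]
tool_rot: [[0.012, 1.0, 0.0], [1.0, -0.012, -0.0], [-0.0, 0.0, -1.0]]
ft_force: [-0.3, -0.7, -0.2]
grip_width: 0.0169
```

```bash
python3 go.py
python3 - <<'E'
from h import *
d=grab("top");save(d,"t6.png",(260,90,400,220),5)
d=grab("side");save(d,"s6.png",(215,130,335,230),6)
E
```

```text
t 10.85 p [0.6341 0.0035 0.2051] yaw 89.31 w 0.0169 F [-0.28 -0.7  -0.24] M [-0.03 -0.06  0.02]
```

View pics/t6.png

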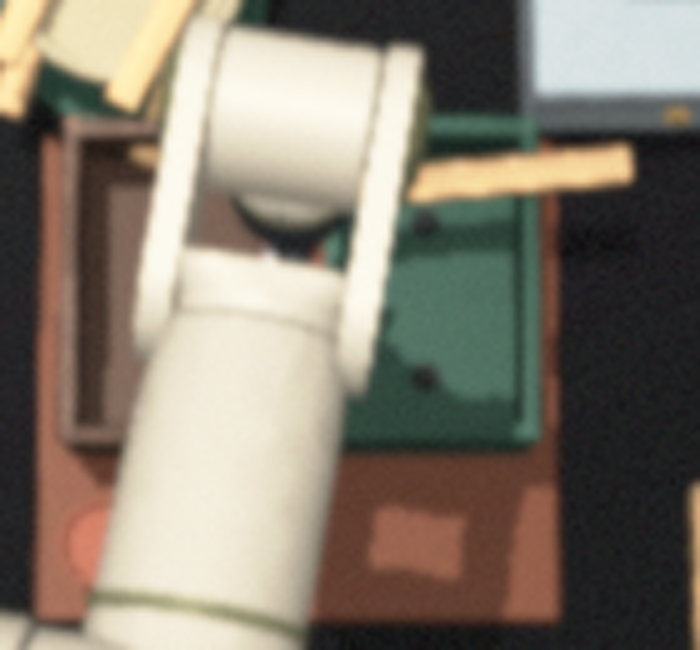

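The top view shows only the arm covering the gap, so the key is hidden. I'll keep raking and watch the forces.

Emit:
play_rows(targets="0 -0.005 0 0 1; 0 -0.01 0 0 1; 0 -0.015 0 0 1; 0 -0.02 0 0 1; 0 -0.025 0 0 1")

```text
time_s: 11.45
position: [0.609, 0.0038, 0.2051]
tool_rot: [[0.012, 1.0, 0.0], [1.0, -0.012, -0.0], [-0.0, 0.0, -1.0]]
ft_force: [0.6, 0.6, -1.5]
grip_width: 0.0172
```

Emit:
play_rows(targets="0 -0.005 0 0 1; 0 -0.01 0 0 1; 0 -0.015 0 0 1; 0 -0.02 0 0 1; 0 -0.025 0 0 1")

```text
time_s: 11.95
position: [0.584, 0.0041, 0.2051]
tool_rot: [[0.012, 1.0, -0.0], [1.0, -0.012, -0.0], [-0.0, -0.0, -1.0]]
ft_force: [0.4, -1.4, -0.9]
grip_width: 0.0174
```

```bash
python3 go.py
python3 - <<'E'
from h import *
d=grab("side");save(d,"s7.png",(215,150,365,270),5)
E
```

```text
t 11.95 p [0.584  0.0041 0.2051] yaw 89.31 w 0.0174 F [ 0.36 -1.4  -0.94] M [ 0.02 -0.07  0.02]
```

View pics/s7.png

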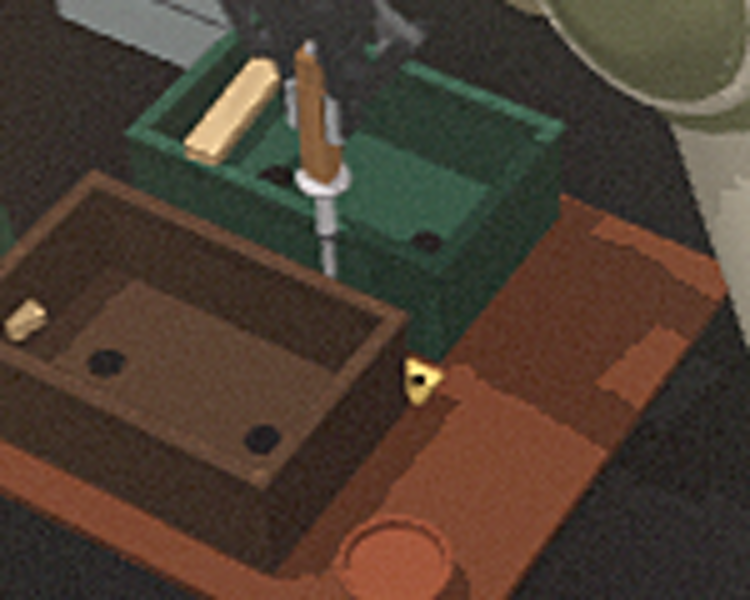

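The key's head is emerging at crop (425,378), so the rake works. Continuing.

Emit:
play_rows(targets="0 -0.005 0 0 1; 0 -0.01 0 0 1; 0 -0.015 0 0 1; 0 -0.02 0 0 1; 0 -0.025 0 0 1")

```text
time_s: 12.5
position: [0.559, 0.0044, 0.2051]
tool_rot: [[0.012, 1.0, 0.0], [1.0, -0.012, -0.0], [-0.0, 0.0, -1.0]]
ft_force: [-0.3, -0.6, -1.8]
grip_width: 0.0174
```

Emit:
play_rows(targets="0 -0.005 0 0 1; 0 -0.01 0 0 1; 0 -0.015 0 0 1; 0 -0.02 0 0 1; 0 -0.025 0 0 1")

```text
time_s: 13.0
position: [0.534, 0.0048, 0.2051]
tool_rot: [[0.012, 1.0, 0.0], [1.0, -0.012, 0.0], [0.0, 0.0, -1.0]]
ft_force: [-0.1, 0.6, -0.7]
grip_width: 0.0173
```

Emit:
play_rows(targets="0 -0.005 0 0 1; 0 -0.01 0 0 1; 0 -0.015 0 0 1; 0 -0.02 0 0 1; 0 -0.025 0 0 1")

```text
time_s: 13.5
position: [0.509, 0.0051, 0.2051]
tool_rot: [[0.012, 1.0, 0.0], [1.0, -0.012, 0.0], [0.0, 0.0, -1.0]]
ft_force: [0.6, -0.0, -0.9]
grip_width: 0.0172
```

```bash
python3 go.py
python3 - <<'E'
from h import *
d=grab("side");save(d,"s8.png",(215,150,365,270),5)
E
```

```text
t 13.5 p [0.509  0.0051 0.2051] yaw 89.31 w 0.0172 F [ 0.63 -0.02 -0.95] M [-0.04 -0.09  0.01]
```

View pics/s8.png

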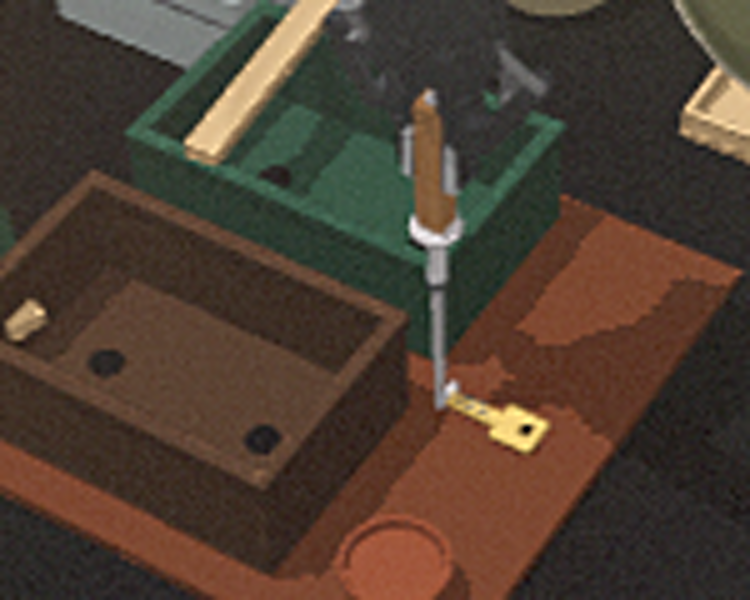

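The key lies straight in front of the pots (head at crop (525,430)). I'll pull 8 mm more, then back off 4 mm and lift.

Emit:
play_rows(targets="0 -0.004 0 0 1; 0 -0.008 0 0 1; 0 -0.006 0 0 1; 0 -0.004 0 0 1; 0 -0.004 -0.01 0 1")

```text
time_s: 14.05
position: [0.5053, 0.0051, 0.2144]
tool_rot: [[0.012, 1.0, -0.002], [1.0, -0.012, 0.001], [0.001, -0.002, -1.0]]
ft_force: [0.6, -0.2, -1.2]
grip_width: 0.0174
```

Emit:
play_rows(targets="0 0 -0.02 0 1; 0 0 -0.05 0 1; 0 0 -0.09 0 1; 0 0 -0.125 0 1; 0 0 -0.14 0 1")

```text
time_s: 14.55
position: [0.5059, 0.0051, 0.3593]
tool_rot: [[0.012, 1.0, 0.006], [1.0, -0.012, -0.001], [-0.001, 0.006, -1.0]]
ft_force: [0.1, 0.9, -1.4]
grip_width: 0.0176
```

```bash
python3 go.py 0.365 0.3585 0.352 73.7
python3 - <<'E'
from h import *
d=grab("side");save(d,"s9.png",(215,130,365,270),5);np.savez("side2.npz",**d)
E
```

```text
t 14.55 p [0.5059 0.0051 0.3593] yaw 89.32 w 0.0176 F [ 0.11  0.86 -1.41] M [ 0.02 -0.01  0.04]
shift [ 0.3518 -0.1451  0.006 ] turn 0.2726 tilt [ 0.0059 -0.0013 -1.    ]
```

View pics/s9.png

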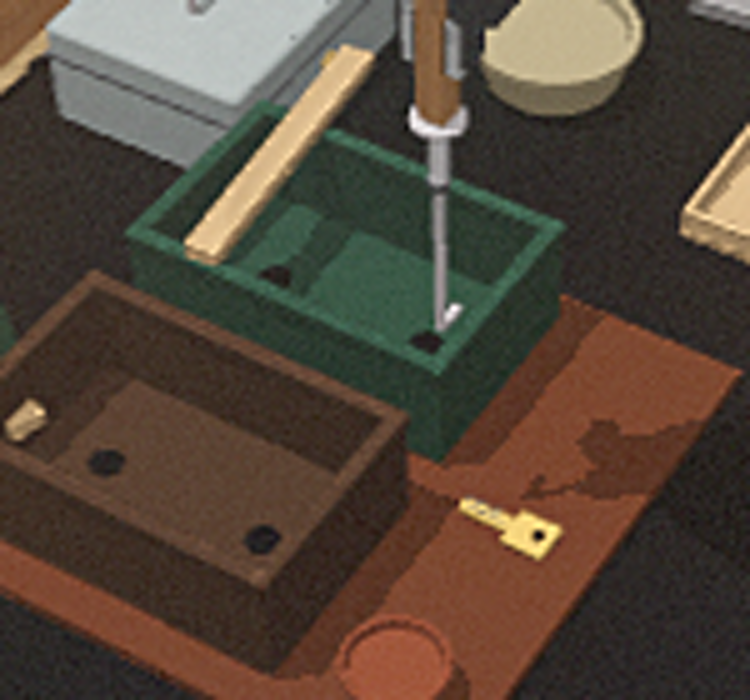

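The key lies flat and alone on the board (crop (515,525)), with the pots and slat unmoved. Now I'll take the hook back to the stand on the reverse path.

Emit:
play_rows(targets="0.03 -0.012 0.002 0.025 1; 0.075 -0.031 0.002 0.06 1; 0.12 -0.05 0.004 0.095 1; 0.165 -0.068 0.005 0.13 1; 0.21 -0.087 0.006 0.165 1")

```text
time_s: 15.1
position: [0.4198, 0.2177, 0.3488]
tool_rot: [[0.178, 0.984, -0.0], [0.984, -0.178, -0.0], [-0.0, -0.0, -1.0]]
ft_force: [0.9, -0.0, -0.7]
grip_width: 0.0173
```

```bash
python3 go.py 0.365 0.3585 0.352 73.7
```

```text
t 15.1 p [0.4198 0.2177 0.3488] yaw 79.75 w 0.0173 F [ 0.87 -0.03 -0.73] M [ 0.02 -0.08  0.01]
shift [ 0.1288 -0.079  -0.0032] turn 0.1057 tilt [-4.e-04 -1.e-04 -1.e+00]
```

Emit:
play_rows(targets="0.04 -0.024 0 0.033 1; 0.08 -0.049 0 0.066 1; 0.11 -0.068 0 0.095 1; 0.129 -0.079 0 0.106 1; 0.129 -0.079 0 0.106 1")

```text
time_s: 15.6
position: [0.3646, 0.359, 0.3485]
tool_rot: [[0.276, 0.961, -0.001], [0.961, -0.276, -0.0], [-0.0, -0.001, -1.0]]
ft_force: [-0.2, -0.7, -1.3]
grip_width: 0.0171
```

Emit:
play_rows(targets="0 0 0.035 0 1; 0 0 0.07 0 1; 0 0 0.1 0 1; 0 0 0.106 0 1; 0 0 0.106 0 1")

```text
time_s: 16.1
position: [0.3662, 0.3565, 0.243]
tool_rot: [[0.28, 0.96, -0.001], [0.96, -0.28, -0.001], [-0.001, -0.001, -1.0]]
ft_force: [0.6, -0.4, -1.3]
grip_width: 0.0175
```

```bash
python3 go.py 0.4514 0.3585 0.2435 73.7
python3 - <<'E'
from h import *
np.set_printoptions(suppress=True,precision=4)
d=grab("side");save(d,"s10.png",(190,220,310,340),5)
Q=cloud(d)
for a in np.arange(.06,.25,.02):
    m=(abs(Q[...,0]-.367)<.022)&(abs(Q[...,1]-.36)<.025)&(Q[...,2]>a)&(Q[...,2]<a+.02)
    if m.sum(): print(a.round(2),m.sum(),np.median(Q[m],0),Q[m].min(0),Q[m].max(0))
for x0 in np.arange(.405,.50,.01):
    m=(Q[...,0]>x0)&(Q[...,0]<x0+.01)&(abs(Q[...,1]-.36)<.04)&(Q[...,2]>.19)&(Q[...,2]<.206)
    print(x0.round(3),np.sort(Q[m][:,1]).round(4).tolist())
E
```

```text
t 16.1 p [0.3662 0.3565 0.243 ] yaw 73.75 w 0.0175 F [ 0.59 -0.38 -1.3 ] M [ 0.04 -0.   -0.04]
shift [ 0.0258  0.0813 -0.0006] turn 0.001 tilt [-1.e-03 -8.e-04 -1.e+00]
0.06 12 [0.3658 0.3608 0.0696] [0.3643 0.3574 0.0618] [0.3697 0.3629 0.0797]
0.08 8 [0.3657 0.363  0.0918] [0.3642 0.3615 0.0813] [0.3665 0.3647 0.0977]
0.1 12 [0.365  0.3623 0.1132] [0.3635 0.3601 0.1003] [0.3683 0.3639 0.1197]
0.12 12 [0.3656 0.3617 0.1278] [0.3643 0.3586 0.1202] [0.3679 0.3631 0.1382]
0.14 7 [0.3661 0.3619 0.149 ] [0.3643 0.3605 0.1429] [0.3701 0.363  0.1535]
0.16 24 [0.364  0.3636 0.1671] [0.3607 0.3588 0.1601] [0.3697 0.366  0.1793]
0.18 9 [0.3655 0.3644 0.1837] [0.3628 0.3611 0.1801] [0.368  0.3662 0.1884]
0.2 81 [0.3605 0.3657 0.2082] [0.3527 0.3471 0.2013] [0.3802 0.3752 0.2195]
0.22 38 [0.3641 0.3679 0.2293] [0.3567 0.3587 0.2207] [0.3779 0.3711 0.238 ]
0.24 54 [0.364  0.3684 0.2525] [0.3464 0.3619 0.2427] [0.3843 0.3709 0.2598]
0.405 [0.346, 0.3484, 0.3496, 0.3523, 0.3526, 0.3528, 0.3708, 0.3724, 0.3727, 0.3739, 0.3749, 0.3752, 0.3756, 0.3778, 0.3792, 0.38, 0.38, 0.3804, 0.3804]
0.415 [0.343
[... 2457 characters left out ...]
, 0.3719, 0.373, 0.3733, 0.3741, 0.3745, 0.3754, 0.3756, 0.3762, 0.3763, 0.3771, 0.378, 0.3795, 0.38, 0.3801, 0.3801, 0.3804, 0.381, 0.3825, 0.3843]
0.495 [0.3407, 0.3407, 0.3413, 0.3428, 0.343, 0.3455, 0.3456, 0.3457, 0.3468, 0.3471, 0.3479, 0.3494, 0.3496, 0.3496, 0.3498, 0.3505, 0.3511, 0.3511, 0.3526, 0.3535, 0.354, 0.3545, 0.3547, 0.3552, 0.357, 0.3579, 0.3584, 0.3593, 0.3594, 0.3598, 0.3609, 0.3619, 0.3625, 0.3626, 0.3635, 0.3637, 0.3641, 0.3659, 0.3662, 0.3662, 0.3677, 0.3679, 0.3683, 0.369, 0.3691, 0.3698, 0.3705, 0.371, 0.3725, 0.3733, 0.3738, 0.3744, 0.3746, 0.3754, 0.3762, 0.3773, 0.3778, 0.3789, 0.3795, 0.3806, 0.3806, 0.3809, 0.381, 0.3815, 0.3817, 0.382, 0.3836, 0.3837, 0.3841]
```

View pics/s10.png

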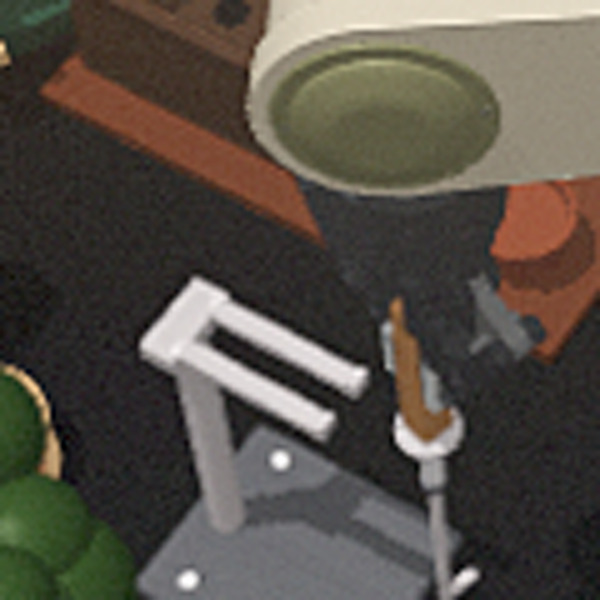

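The tines' slot middle is at y≈0.3625 and the hook axis at about 0.361, in the same view. I'll correct +1.5 mm and slide in.

Emit:
play_rows(targets="0.0014 -0.0004 0 0 1; 0.0057 0.0144 0 0 1; 0.01 0.0288 0 0 1; 0.0143 0.0432 0 0 1; 0.0171 0.0528 0 0 1")

```text
time_s: 16.65
position: [0.4235, 0.3586, 0.2431]
tool_rot: [[0.28, 0.96, 0.001], [0.96, -0.28, 0.0], [0.0, 0.001, -1.0]]
ft_force: [-0.5, -0.4, -0.9]
grip_width: 0.0173
```

```bash
python3 go.py 0.4505 0.36 0.2435 73.7
python3 - <<'E'
from h import *
d=grab("side");save(d,"s11.png",(190,220,310,340),5)
E
```

```text
t 16.65 p [0.4235 0.3586 0.2431] yaw 73.73 w 0.0173 F [-0.48 -0.4  -0.86] M [0.   0.05 0.05]
shift [ 0.009   0.0255 -0.0004] turn 0.0006 tilt [ 7.e-04  2.e-04 -1.e+00]
```

View pics/s11.png

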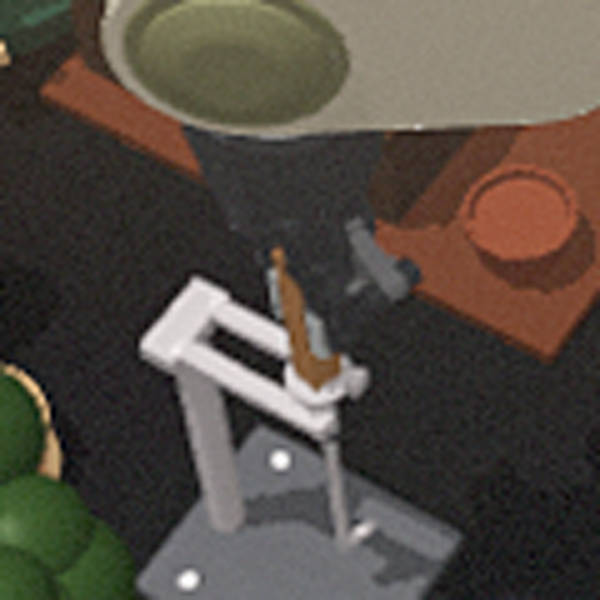

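The tube is in the slot (crop (325,400)). Sliding on to the seat and lowering.

Emit:
play_rows(targets="0.003 0.009 0 0 1; 0.0065 0.019 0 0 1; 0.008 0.025 0 0 1; 0.008 0.025 0.004 0 1; 0.008 0.025 0.0075 0 1")

```text
time_s: 17.2
position: [0.4474, 0.3594, 0.2351]
tool_rot: [[0.279, 0.96, -0.0], [0.96, -0.279, -0.0], [-0.0, -0.0, -1.0]]
ft_force: [-0.3, -0.3, -2.3]
grip_width: 0.0172
```

Emit:
play_rows(targets="0 0 0.001 0 1; 0 0 0.001 0 1")

```text
time_s: 17.4
position: [0.4472, 0.3594, 0.2344]
tool_rot: [[0.279, 0.96, -0.001], [0.96, -0.279, -0.0], [-0.0, -0.0, -1.0]]
ft_force: [-0.1, 0.3, -1.6]
grip_width: 0.0173
```

Emit:
play_rows(targets="0 0 0.001 0 1; 0 0 0.001 0 1")

```text
time_s: 17.6
position: [0.4475, 0.3594, 0.2336]
tool_rot: [[0.279, 0.96, 0.0], [0.96, -0.279, 0.0], [0.0, 0.0, -1.0]]
ft_force: [1.0, 0.5, -1.3]
grip_width: 0.0169
```

Emit:
play_rows(targets="0 0 0.001 0 1; 0 0 0.001 0 1")

```text
time_s: 17.8
position: [0.4476, 0.3595, 0.2335]
tool_rot: [[0.279, 0.96, 0.001], [0.96, -0.279, 0.001], [0.001, 0.001, -1.0]]
ft_force: [-2.6, -1.2, 5.9]
grip_width: 0.0172
```

```bash
python3 go.py
```

```text
t 17.8 p [0.4476 0.3595 0.2335] yaw 73.79 w 0.0172 F [-2.56 -1.23  5.91] M [-0.2   0.42  0.08]
```

The collar rests on the tines (Fz +6 N at the same TCP height as when it hung). Relax slightly, release, and rise.

Emit:
play_rows(targets="0 0 -0.0007 0 1; 0 0 -0.0007 0 0.7; 0 0 -0.0007 0 0.5; 0 0 -0.0007 0 0.2; 0 0 -0.0007 0 0")

```text
time_s: 18.3
position: [0.4477, 0.3594, 0.2332]
tool_rot: [[0.279, 0.96, -0.0], [0.96, -0.279, -0.0], [-0.0, -0.0, -1.0]]
ft_force: [-0.4, 0.0, -0.2]
grip_width: 0.0681
```

Emit:
play_rows(targets="0 0 0 0 0; 0 0 -0.03 0 0; 0 0 -0.07 0 0; 0 0 -0.11 0 0; 0 0 -0.12 0 0")

```text
time_s: 18.8
position: [0.4481, 0.3597, 0.3579]
tool_rot: [[0.279, 0.96, 0.007], [0.96, -0.279, 0.004], [0.005, 0.006, -1.0]]
ft_force: [0.1, -0.6, 0.3]
grip_width: 0.0854
```

```bash
python3 go.py
python3 - <<'E'
from h import *
d=grab("side");save(d,"s12.png",(190,220,310,340),5)
np.savez("side3.npz",**d)
Q=cloud(d)
np.set_printoptions(suppress=True,precision=4)
for a in (.05,.1,.13,.21,.23,.25,.27,.285):
    m=(abs(Q[...,0]-.45)<.03)&(abs(Q[...,1]-.36)<.025)&(Q[...,2]>a)&(Q[...,2]<a+.02)
    if m.sum(): print(a,m.sum(),np.median(Q[m],0),Q[m].min(0),Q[m].max(0))
E
```

```text
t 18.8 p [0.4481 0.3597 0.3579] yaw 73.79 w 0.0854 F [ 0.05 -0.57  0.27] M [ 0.02  0.   -0.03]
0.05 9 [0.4491 0.3653 0.0634] [0.4459 0.3613 0.0505] [0.452  0.366  0.0666]
0.1 12 [0.4479 0.3649 0.1063] [0.4463 0.3617 0.1011] [0.4517 0.3672 0.1196]
0.13 7 [0.4479 0.3651 0.1383] [0.4445 0.3621 0.1332] [0.4499 0.3685 0.1499]
0.21 50 [0.442  0.3696 0.2213] [0.4383 0.3567 0.2102] [0.4581 0.3744 0.2297]
0.23 54 [0.4425 0.3692 0.2399] [0.4395 0.3568 0.23  ] [0.4589 0.3734 0.25  ]
0.25 53 [0.4428 0.3696 0.2602] [0.4389 0.3582 0.2504] [0.458  0.3735 0.2695]
0.27 59 [0.4426 0.3698 0.2808] [0.4383 0.3547 0.2704] [0.4579 0.3742 0.2895]
0.285 72 [0.4465 0.3655 0.2932] [0.4383 0.3546 0.2851] [0.4579 0.3732 0.2983]
```

View pics/s12.png

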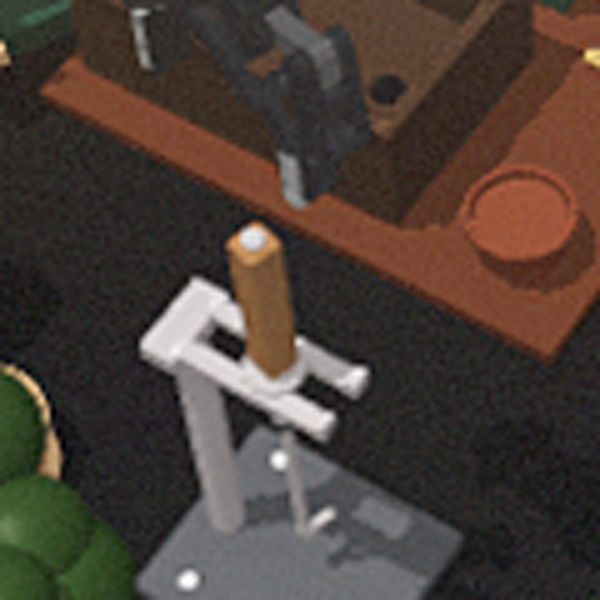

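The hook hangs upright in the fork (collar on the tines, side-view x≈0.448, y≈0.363). Now I'll locate the key from both cameras.

```bash
cat > key.py <<'E'
from h import *
import sys
np.set_printoptions(suppress=True,precision=4)
def key(d,box,z,n):
    h=cv2.cvtColor(d["pixels"],cv2.COLOR_RGB2HSV)
    m=(h[...,0]>=14)&(h[...,0]<=34)&(h[...,1]>90)&(h[...,2]>150)
    k=np.zeros_like(m);k[box[1]:box[3],box[0]:box[2]]=m[box[1]:box[3],box[0]:box[2]]
    v,u=np.nonzero(k)
    if len(u)<10: print(n,"few",len(u));return
    p=np.array([onz(d,a,b,z)[:2] for a,b in zip(u,v)])
    c=p.mean(0);w,V=np.linalg.eigh(np.cov((p-c).T));a=V[:,1];a=a*np.sign(a[0])
    q=(p-c)@a; qn=(p-c)@np.array([-a[1],a[0]])
    print(n,len(u),"centroid",c,"axis ang",np.degrees(np.arctan2(a[1],a[0])),"len",q.min(),q.max(),"mid",c+a*(q.min()+q.max())/2,"px",u.min(),u.max(),v.min(),v.max())
    hd=q<np.median(q)-0.0; print("  head side c",p[q<q.min()+.028].mean(0),"width",qn[q<q.min()+.025].min(),qn[q<q.min()+.025].max(),"\n  tail side c",p[q>q.max()-.028].mean(0))
E
python3 - <<'E'
from key import *
d=grab("side");save(d,"s13.png",(280,150,420,290),5);key(d,(290,210,345,255),.017,"side")
d=grab("top");save(d,"t13.png",(150,100,450,325),2.6);np.savez("top3.npz",**d);key(d,(300,168,345,210),.017,"top")
E
```

```text
side 99 centroid [0.4583 0.0019] axis ang 1.119968214045637 len -0.024972353481744782 0.03847508539930899 mid [0.4651 0.002 ] px 307 327 230 241
  head side c [0.4478 0.0018] width -0.013814614113559482 0.014076743201881337 
  tail side c [0.4822 0.0024]
top 119 centroid [ 0.4596 -0.0007] axis ang -1.1219099752266732 len -0.027612661814068663 0.04187006356223374 mid [ 0.4667 -0.0008] px 315 323 187 206
  head side c [ 0.4457 -0.0001] width -0.013544290541196075 0.01555891010855249 
  tail side c [ 0.4869 -0.0016]
```

View pics/t13.png

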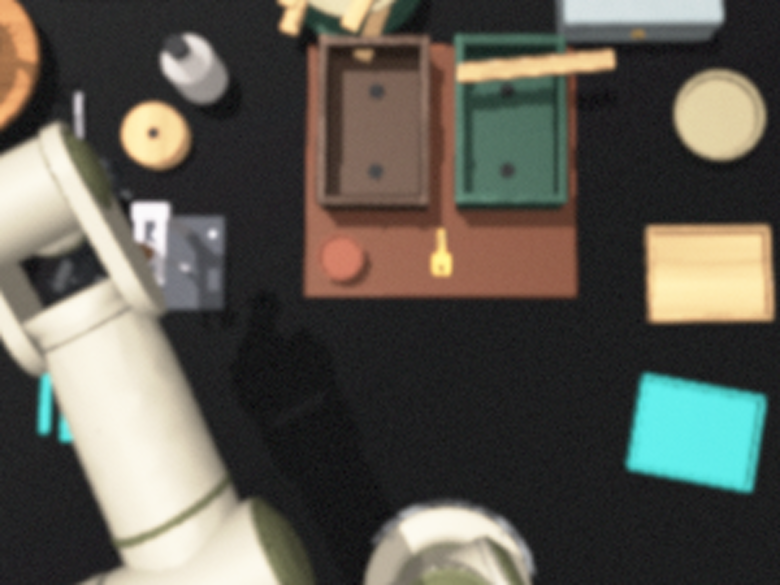

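View pics/s13.png

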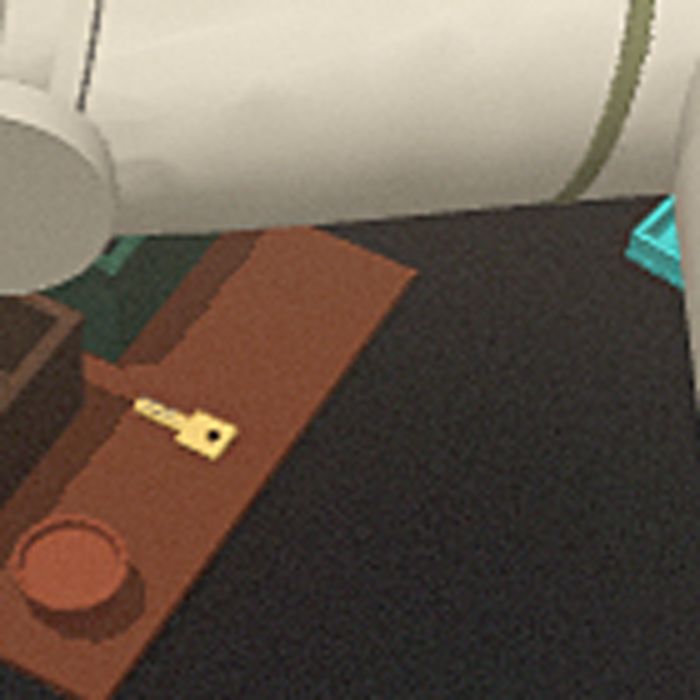

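The key lies flat with its centre at (0.466, 0.0005) and its axis along world x (top crop (441,253)). I'll move there with the jaws across the head.

```bash
python3 go.py 0.451 0.0005 0.30 0
```

```text
t 18.95 p [0.4476 0.3594 0.3526] yaw 73.78 w 0.0854 F [ 0.01 -0.05 -0.84] M [-0.01 -0.02 -0.03]
shift [-0.3436  0.1035  0.0527] turn 1.2878 tilt [-4.e-04 -1.e-04 -1.e+00]
```

Emit:
play_rows(targets="-0.03 0.009 0 0.14 0; -0.075 0.023 0 0.28 0; -0.12 0.036 0 0.42 0; -0.17 0.051 0.01 0.56 0; -0.215 0.065 0.02 0.7 0")

```text
time_s: 19.45
position: [0.449, 0.1344, 0.3315]
tool_rot: [[0.835, 0.55, -0.003], [0.55, -0.835, -0.0], [-0.002, -0.001, -1.0]]
ft_force: [-0.0, 0.7, -0.4]
grip_width: 0.0854
```

```bash
python3 go.py 0.451 0.0005 0.20 0
```

```text
t 19.45 p [0.449  0.1344 0.3315] yaw 33.38 w 0.0854 F [-0.02  0.73 -0.37] M [-0.02 -0.02  0.02]
shift [-0.0717  0.1131  0.1315] turn 0.5826 tilt [-2.7e-03 -1.0e-04 -1.0e+00]
```

Emit:
play_rows(targets="-0.02 0.032 0.02 0.14 0; -0.04 0.063 0.05 0.28 0; -0.06 0.095 0.08 0.42 0; -0.072 0.113 0.115 0.56 0.3; -0.072 0.113 0.131 0.583 0.45")

```text
time_s: 19.95
position: [0.4506, 0.0003, 0.1982]
tool_rot: [[1.0, -0.003, -0.007], [-0.003, -1.0, 0.002], [-0.007, -0.001, -1.0]]
ft_force: [-0.0, -0.2, 0.7]
grip_width: 0.0591
```

Emit:
play_rows(targets="0 0 0 0 0.45; 0 0 0.02 0 0.45; 0 0 0.05 0 0.45; 0 0 0.08 0 0.45; 0 0 0.08 0 0.45")

```text
time_s: 20.45
position: [0.4509, 0.003, 0.1202]
tool_rot: [[1.0, 0.006, -0.006], [0.006, -1.0, 0.002], [-0.006, -0.002, -1.0]]
ft_force: [0.6, -0.2, 0.5]
grip_width: 0.0468
```

```bash
python3 go.py 0.451 0.0005 0.05 0
python3 - <<'E'
from key import *
d=grab("side");save(d,"s14.png",(250,150,400,270),5);key(d,(290,210,345,255),.017,"side")
E
```

```text
t 20.45 p [0.4509 0.003  0.1202] yaw 0.37 w 0.0468 F [ 0.62 -0.24  0.48] M [ 0.06  0.   -0.04]
shift [0.0005 0.0027 0.0702] turn 0.0064 tilt [-0.0064  0.0017 -1.    ]
side 99 centroid [0.4583 0.0019] axis ang 1.119968214045637 len -0.024972353481744782 0.03847508539930899 mid [0.4651 0.002 ] px 307 327 230 241
  head side c [0.4478 0.0018] width -0.013814614113559482 0.014076743201881337 
  tail side c [0.4822 0.0024]
```

View pics/s14.png

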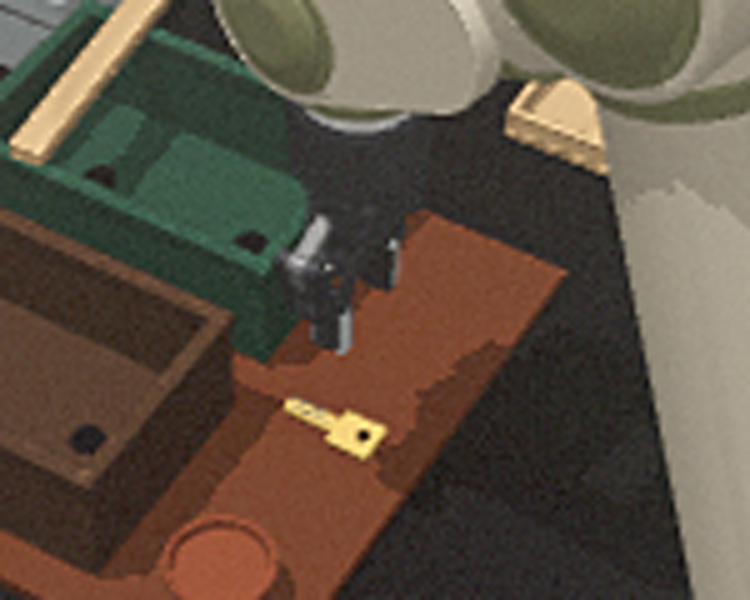

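The fingers hang over the head, level and clear of the pots. Descending and feeling for the board.

Emit:
play_rows(targets="0 0 0.03 0 0.45; 0 0 0.06 0 0.45; 0 0 0.085 0 0.45; 0 0 0.097 0 0.45; 0 0 0.097 0 0.45")

```text
time_s: 21.0
position: [0.4531, 0.0023, 0.0258]
tool_rot: [[1.0, 0.006, -0.0], [0.006, -1.0, 0.0], [-0.0, -0.0, -1.0]]
ft_force: [-0.0, -0.3, 0.4]
grip_width: 0.0473
```

```bash
python3 go.py 0.451 0.0005 0.015 0
python3 - <<'E'
from key import *
d=grab("side");save(d,"s15.png",(270,180,370,260),7)
E
```

```text
t 21.0 p [0.4531 0.0023 0.0258] yaw 0.33 w 0.0473 F [-0.04 -0.29  0.35] M [-0.01 -0.04  0.08]
shift [-0.0021  0.0017  0.0108] turn 0.0057 tilt [-4.e-04  1.e-04 -1.e+00]
```

View pics/s15.png

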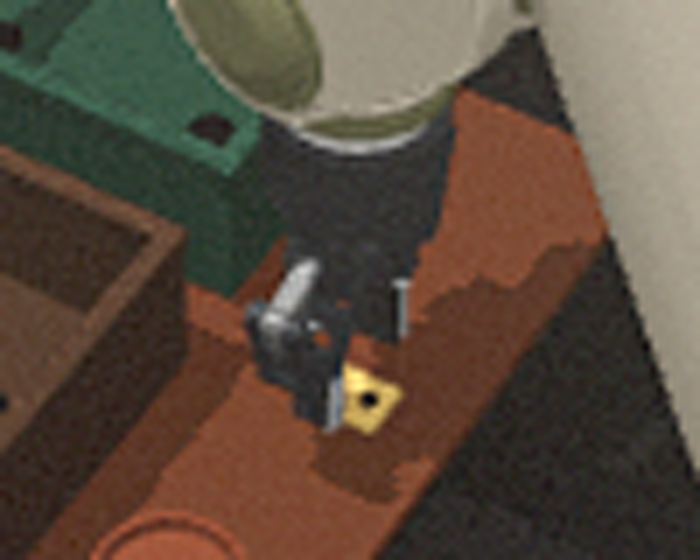

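Emit:
play_rows(targets="-0.004 0.001 0 0 0.45; -0.004 0.001 0.003 0 0.45; -0.004 0.001 0.006 0 0.45; -0.004 0.001 0.008 0 0.45; -0.004 0.001 0.008 0 0.45")

```text
time_s: 21.55
position: [0.4487, 0.0011, 0.0174]
tool_rot: [[1.0, 0.005, -0.0], [0.005, -1.0, 0.0], [-0.0, -0.0, -1.0]]
ft_force: [-0.3, 0.5, -0.3]
grip_width: 0.0466
```

Emit:
play_rows(targets="0 0 0.0015 0 0.45; 0 0 0.0015 0 0.45")

```text
time_s: 21.75
position: [0.4487, 0.0011, 0.0159]
tool_rot: [[1.0, 0.005, -0.0], [0.005, -1.0, 0.0], [-0.0, -0.0, -1.0]]
ft_force: [-0.3, 0.0, 0.6]
grip_width: 0.0473
```

Emit:
play_rows(targets="0 0 0.0015 0 0.45; 0 0 0.0015 0 0.45")

```text
time_s: 21.95
position: [0.4487, 0.0011, 0.0144]
tool_rot: [[1.0, 0.005, -0.0], [0.005, -1.0, 0.0], [-0.0, -0.0, -1.0]]
ft_force: [0.1, 0.1, 0.4]
grip_width: 0.0471
```

Emit:
play_rows(targets="0 0 0.0015 0 0.45; 0 0 0.0026 0 0.5; 0 0 0.0026 0 0.6; 0 0 0.0026 0 0.65; 0 0 0.0026 0 0.7", force=30)

```text
time_s: 22.45
position: [0.4487, 0.0011, 0.012]
tool_rot: [[1.0, 0.005, 0.0], [0.005, -1.0, -0.0], [0.0, 0.0, -1.0]]
ft_force: [-0.6, 0.1, -1.1]
grip_width: 0.026
```

Emit:
play_rows(targets="0 0 0 0 0.8; 0 0 0 0 0.9; 0 0 0 0 1; 0 0 0 0 1")

```text
time_s: 22.85
position: [0.4488, 0.0011, 0.0121]
tool_rot: [[1.0, 0.005, 0.0], [0.005, -1.0, -0.0], [0.0, 0.0, -1.0]]
ft_force: [-1.4, 0.6, 5.3]
grip_width: 0.025
```

It stopped at 25 mm, so the head is held. Lift and check.

Emit:
play_rows(targets="0 0 -0.003 0 1; 0 0 -0.02 0 1; 0 0 -0.05 0 1; 0 0 -0.08 0 1; 0 0 -0.09 0 1")

```text
time_s: 23.35
position: [0.4496, 0.0009, 0.1042]
tool_rot: [[1.0, 0.005, 0.004], [0.005, -1.0, -0.001], [0.004, 0.001, -1.0]]
ft_force: [-0.3, -0.1, -0.7]
grip_width: 0.025
```

```bash
python3 go.py 0.428 -0.372 0.12 0
python3 - <<'E'
from key import *
d=grab("side");save(d,"s16.png",(250,130,400,250),5)
d=grab("top");np.savez("top4.npz",**d)
t=dict(np.load("top3.npz"));t["k1"]=float(t["k1"]);P=cloud(t)
h=cv2.cvtColor(t["pixels"],cv2.COLOR_RGB2HSV)
m=(P[...,0]>.33)&(P[...,0]<.53)&(P[...,1]>-.5)&(P[...,1]<-.25)&(h[...,2]>110)&(h[...,0]<30)&(P[...,2]>.016)&(P[...,2]<.03)
r=cv2.minAreaRect((P[m][:,:2]*1000).astype(np.float32));print("tray",r)
E
```

```text
t 23.35 p [0.4496 0.0009 0.1042] yaw 0.28 w 0.025 F [-0.27 -0.06 -0.69] M [-0.   -0.01  0.  ]
shift [-0.0234  0.3728 -0.0155] turn 0.0048 tilt [ 0.0039 -0.001  -1.    ]
tray ((429.4611511230469, -375.237548828125), (172.43548583984375, 130.90200805664062), 89.6952133178711)
```

View pics/s16.png

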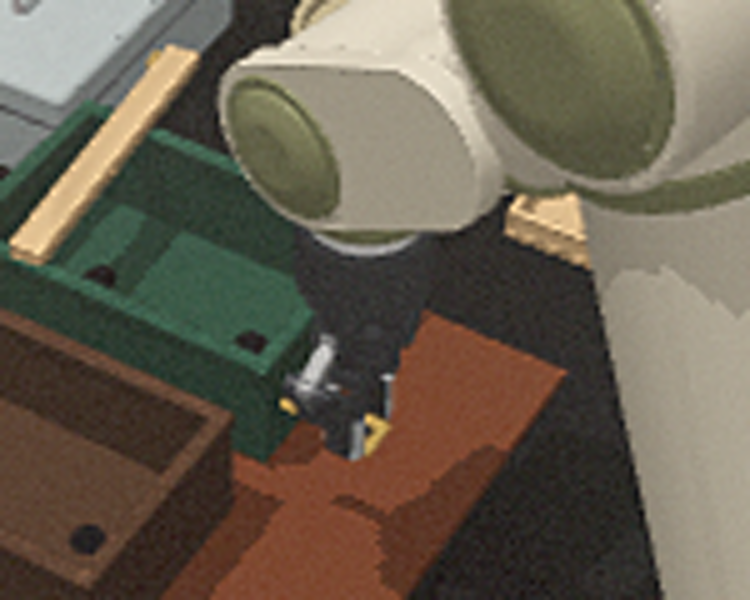

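The key is held level: head at crop (375,432), blade tip at (290,405). Moving to the wooden tray, centre (0.4295, -0.375).

Emit:
play_rows(targets="-0.004 0.03 0 0 1; -0.01 0.07 0 0 1; -0.014 0.115 0 0 1; -0.02 0.16 0 0 1; -0.025 0.205 0 0 1")

```text
time_s: 23.95
position: [0.4236, -0.2053, 0.1003]
tool_rot: [[1.0, 0.005, -0.002], [0.005, -1.0, 0.002], [-0.002, -0.002, -1.0]]
ft_force: [0.1, 0.1, -0.0]
grip_width: 0.0246
```

```bash
python3 go.py 0.413 -0.3745 0.103 0
```

```text
t 23.95 p [ 0.4236 -0.2053  0.1003] yaw 0.27 w 0.0246 F [ 0.15  0.13 -0.04] M [-0.01 -0.02  0.03]
shift [-0.0114  0.1691 -0.003 ] turn 0.0047 tilt [-0.0021  0.0018 -1.    ]
```

Emit:
play_rows(targets="-0.003 0.045 0 0 1; -0.006 0.09 0 0 1; -0.009 0.13 0 0 1; -0.0115 0.16 0 0 1; -0.0115 0.169 0 0 1")

```text
time_s: 24.45
position: [0.4131, -0.3754, 0.0998]
tool_rot: [[1.0, 0.002, -0.001], [0.002, -1.0, 0.001], [-0.001, -0.001, -1.0]]
ft_force: [0.5, 1.4, -0.7]
grip_width: 0.0248
```

Emit:
play_rows(targets="0 0 0 0 1; 0 0 0.03 0 1; 0 0 0.055 0 1; 0 0 0.075 0 1; 0 0 0.075 0 1")

```text
time_s: 24.95
position: [0.4133, -0.37, 0.0243]
tool_rot: [[1.0, 0.006, -0.004], [0.006, -1.0, 0.005], [-0.004, -0.005, -1.0]]
ft_force: [0.7, 0.5, -0.6]
grip_width: 0.0247
```

```bash
python3 go.py 0.413 -0.3745 0.0068 0
python3 - <<'E'
from key import *
d=grab("side");save(d,"s17.png",(330,110,450,230),5)
d=grab("top");save(d,"t17.png",(370,150,480,260),5)
E
```

```text
t 24.95 p [ 0.4133 -0.37    0.0243] yaw 0.35 w 0.0247 F [ 0.71  0.49 -0.61] M [ 0.02 -0.02 -0.02]
shift [-0.0002  0.0046  0.0174] turn 0.0062 tilt [-0.0037  0.0055 -1.    ]
```

View pics/s17.png

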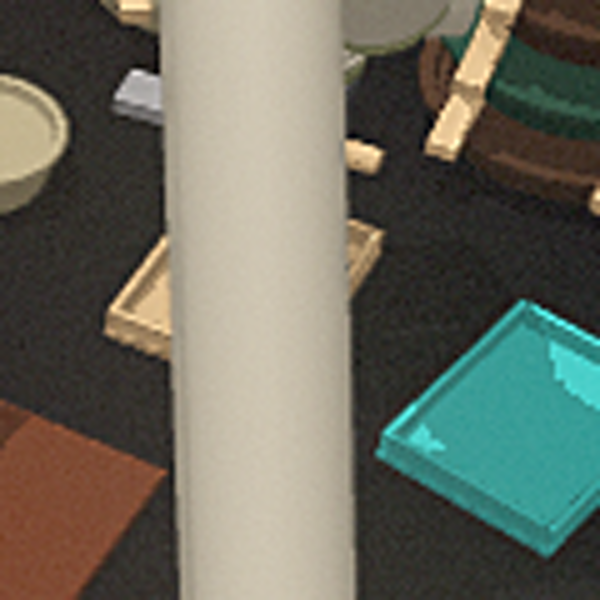

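View pics/t17.png

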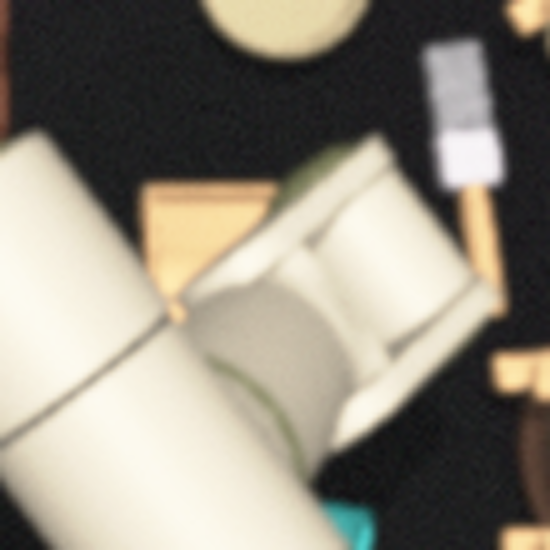

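The arm hides the tray in both views, so I'm relying on the measured geometry. I'll lower to the tray floor by feel.

Emit:
play_rows(targets="0 0.001 0.005 0 1; 0 0.001 0.01 0 1; 0 0.001 0.014 0 1; 0 0.001 0.015 0 1; 0 0.001 0.015 0 1")

```text
time_s: 25.55
position: [0.414, -0.374, 0.0118]
tool_rot: [[1.0, 0.005, -0.0], [0.005, -1.0, 0.0], [-0.0, -0.0, -1.0]]
ft_force: [-0.3, 0.1, -0.1]
grip_width: 0.0245
```

Emit:
play_rows(targets="0 0 0.001 0 1; 0 0 0.001 0 1")

```text
time_s: 25.75
position: [0.414, -0.3741, 0.011]
tool_rot: [[1.0, 0.005, 0.0], [0.005, -1.0, -0.0], [0.0, 0.0, -1.0]]
ft_force: [0.2, -0.6, 0.1]
grip_width: 0.025
```

Emit:
play_rows(targets="0 0 0.001 0 1; 0 0 0.001 0 1")

```text
time_s: 25.95
position: [0.414, -0.374, 0.0099]
tool_rot: [[1.0, 0.005, -0.0], [0.005, -1.0, 0.0], [-0.0, -0.0, -1.0]]
ft_force: [-0.8, -0.4, -0.2]
grip_width: 0.0252
```

Emit:
play_rows(targets="0 0 0.001 0 1; 0 0 0.002 0 1; 0 0 0.002 0 1")

```text
time_s: 26.25
position: [0.414, -0.374, 0.0078]
tool_rot: [[1.0, 0.005, -0.0], [0.005, -1.0, 0.0], [-0.0, -0.0, -1.0]]
ft_force: [0.1, 0.5, 0.0]
grip_width: 0.0248
```

Emit:
play_rows(targets="0 0 0.001 0 1; 0 0 0.001 0 1")

```text
time_s: 26.45
position: [0.414, -0.374, 0.0068]
tool_rot: [[1.0, 0.005, -0.0], [0.005, -1.0, 0.0], [-0.0, -0.0, -1.0]]
ft_force: [-0.7, 0.8, 0.3]
grip_width: 0.0247
```

Emit:
play_rows(targets="0 0 0.0005 0 0.9; 0 0 0.0005 0 0.6; 0 0 0.0005 0 0.5; 0 0 0.0005 0 0.45; 0 0 0.0005 0 0.45")

```text
time_s: 26.95
position: [0.414, -0.3741, 0.0065]
tool_rot: [[1.0, 0.005, 0.0], [0.005, -1.0, -0.0], [0.0, 0.0, -1.0]]
ft_force: [-0.5, -0.2, 0.3]
grip_width: 0.0469
```

Emit:
play_rows(targets="0 0 -0.01 0 0.45; 0 0 -0.04 0 0.45; 0 0 -0.09 0 0.3; 0 0 -0.14 0 0; 0 0 -0.19 0 0")

```text
time_s: 27.45
position: [0.4137, -0.3736, 0.1993]
tool_rot: [[1.0, 0.005, 0.0], [0.005, -1.0, -0.0], [0.0, 0.0, -1.0]]
ft_force: [0.4, -0.7, -1.0]
grip_width: 0.0847
```

```bash
python3 go.py 0.35 -0.1 0.25 0
```

```text
t 27.45 p [ 0.4137 -0.3736  0.1993] yaw 0.28 w 0.0847 F [ 0.44 -0.67 -0.99] M [-0.02  0.02  0.04]
shift [-0.0624 -0.2739 -0.0508] turn 0.0048 tilt [ 3.e-04 -5.e-04 -1.e+00]
```

Emit:
play_rows(targets="-0.01 -0.04 -0.05 0 0; -0.02 -0.09 -0.05 0 0; -0.03 -0.14 -0.05 0 0; -0.04 -0.18 -0.05 0 0; -0.05 -0.23 -0.05 0 0")

```text
time_s: 27.95
position: [0.3628, -0.1468, 0.2472]
tool_rot: [[1.0, 0.004, 0.001], [0.004, -1.0, -0.001], [0.001, 0.001, -1.0]]
ft_force: [0.8, 0.4, 0.1]
grip_width: 0.0852
```

Emit:
play_rows(targets="0 -0.05 0 0 0; 0 -0.1 0 0 0; 0 -0.15 0 0 0; 0 -0.15 0 0 0; 0 -0.15 0 0 0")

```text
time_s: 28.45
position: [0.3629, 0.0021, 0.2471]
tool_rot: [[1.0, 0.008, 0.001], [0.008, -1.0, -0.001], [0.001, 0.001, -1.0]]
ft_force: [-0.2, -0.4, -1.1]
grip_width: 0.0855
```

Run:
```python
from key import *
d=grab("side");save(d,"s18.png",None,1.25);np.savez("side5.npz",**d)
d=grab("top");save(d,"t18.png",None,1.25);save(d,"t18c.png",(380,150,480,250),6);np.savez("top5.npz",**d)
```

```text
(no output)
```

View pics/s18.png

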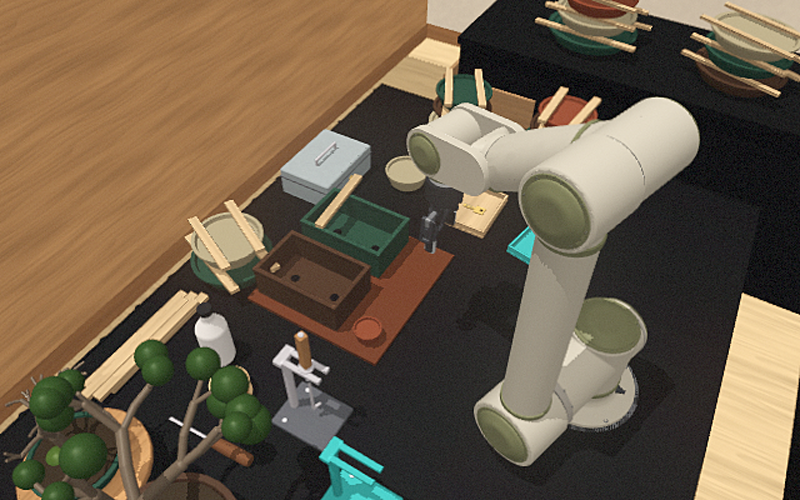

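View pics/t18c.png

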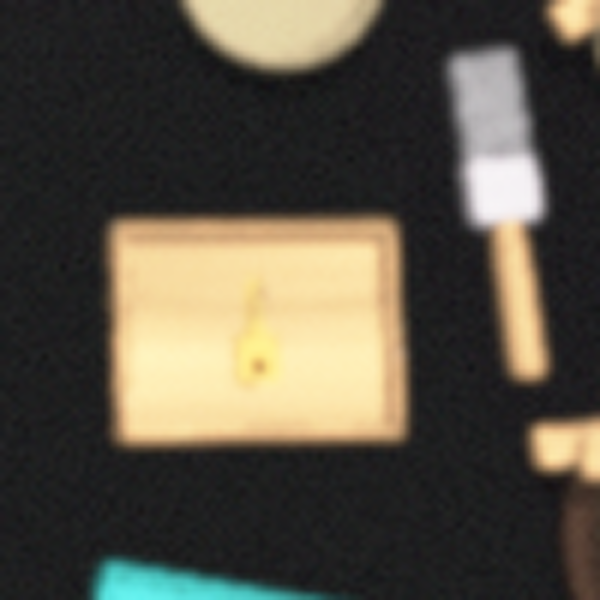

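View pics/t18.png

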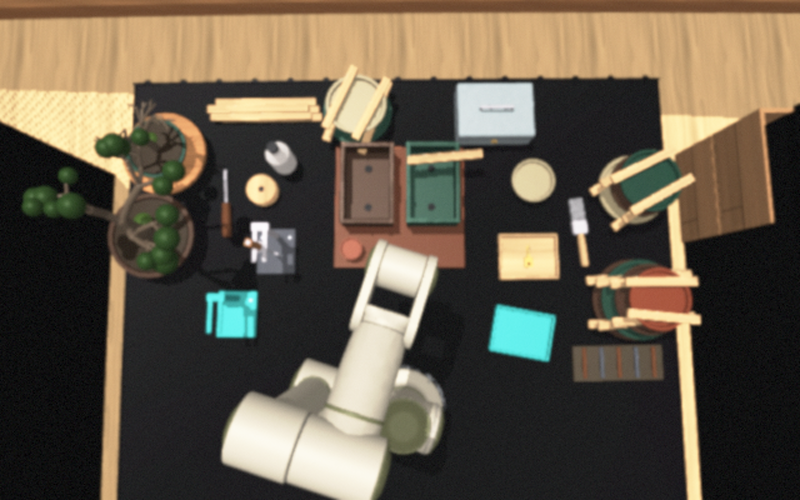

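The key lies flat in the middle of the wooden tray (top view (528,257)). The hook hangs upright in the grey stand (side view (305,350)), and nothing else has visibly moved. Handing in.

Run:
```python
from rig import env,status
print(status.observe()["qvel"].round(2)); print(env.close_job())
```

```text
[-1.41  0.52  0.07  0.   -0.14  0.1 ]
the job is handed in; nothing more can be done
None
```

I raked the key out of the gap with the hook and hung the hook back in the grey stand. The key is now in the wooden change tray. The job was handed in at about 28.5 s of the 72 s; no verdict was reported.

- **Raking:** I felt for the board with the foot behind the key. The highest reading was about 6 N at the wrist, against the 20 N limit. I then raked about 0.5 mm above the lacquer, with no pot contact showing in the force readings.
- **Key:** The fingers touched the key only once it lay about 5 cm in front of the pots. The last pictures show it flat in the middle of the tray.
- **Hook:** After release it measured upright and within about 3 mm of the seat point. The collar's rest on the tines was also felt, at the same height as when it first hung.
- **Everything else:** By eye, the pots, slat and other things are where they stood at the start. I did not measure them again at the end.

Two things disagreed or went unseen. The side and top cameras differ by 2–3 mm in y, so I lined up the gap and the stand using one camera at a time. The arm hid the tray while I set the key down, so the last millimetre was placed from the known geometry, and the key may have dropped up to about 1 mm.

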